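# Hang the hook and the reject caddy on the weigh rail

## Robot

A 6-joint arm with a two-finger parallel gripper is mounted at the origin on the work surface. World frame = base frame: x ahead of the robot, y to its left, z up, the work surface at z = 0. Lengths are in mm, angles in rad, forces in N, time in s.
With the tool pointing down it reaches from about 350 to 975 mm from the base axis. Payload 7.1 kg.
Tool frame: the origin (TCP) lies at the very end of the fingers, on their centre line; the grasp point (between the pads) lies 19 mm behind it; z points along the fingers, y is the direction in which the jaws open and shut (so a half turn about z gives the same grasp; the last joint's range is limited). The gripper opens to 88 mm and grips with 3 to 60 N. Pads are 20 mm wide; open, the fingers measure 115 mm over their backs; the gripper's body (75 mm by 178 mm) begins 61 mm behind the grasp point.
Start: joints at [-1.218, 0.423, 1.63, -0, 1.089, -0.019], TCP at [227.074, -582.273, 222.675] pointing down, gripper open.
Joint ranges: [-3, 3], [-0.9, 2.11], [0.09, 2.58], [-1.31, 4.45], [0.11, 2.69], [-2.54, 2.54]. Speed limits (rad/s): [2.39, 2.39, 3.01, 3.14, 3.14, 3.14].

## Interface

Orientations are given as a rotation vector (axis times angle).
In Python, from workcell import readout, imaging, close_job gives the robot as it stands.
- The arm moves only by the tool carry_out, never from a script. Its argument "rows" is a list of rows, each a list of 3 entries, a list of its own where there are three numbers: the shift along the tool's x, y, z in m, then the turn, a rotation vector about the tool's x, y, z in rad, then the closure, from 0 (fully open) to 1 (shut). In form: [[[dx, dy, dz], [wx, wy, wz], hand], ...]. A call has 1 to 12 rows; each row shifts and turns the commanded pose from where the row before left it, along the tool's axes as they then stand; what a row does not reach is not made up. A row lasts 1/12 s, in which the tool goes at most 41.7 mm and 7.16 degrees, less where a joint would pass 70% of its speed; a pose out of reach is approached as far as the arm can. A call with a gripper value outside its range is refused whole. The fingers move at their own pace and stop on an object; the grip force is fixed at half the most. Time passes only in rows, so rows that do not move let the fingers close. It gives the time, the measured TCP pose, the force and the opening at its end, in the units of the state.
- readout.get_obs(): the state, without advancing time (a new reading comes with each control period).
- imaging.get_image(name): name is "scene" or "top" or "wrist"; returns the picture (384x512x3 uint8, red, green, blue); there is no depth.
- imaging.camera_params(name): a dict with "fx", "fy", "cx", "cy" (pixels), "rvec" (rotation vector, rad) and "tvec" (3), from world to camera coordinates, as OpenCV has them; the wrist camera has in their place "T_tool_cam" (4x4, takes a point from camera to tool coordinates, whose origin is the TCP and whose axes are the flange's). Camera axes: x right, y down, z forward; pixel columns grow to the right and rows downward; lengths in mm; the calibration is good to about 2 mm. The wrist camera is an equidistant fisheye: a pixel r from the principal point sees the ray r / f radians off the axis. A picture is of the moment at which its call begins: read the wrist's pose just before it. camera_params takes no time and is no camera call.
- close_job(): hands the job in, once; it reports no verdict.
The state is a dict: "t": time; "qpos": joint angles; "qvel": joint speeds; "joint_torque": joint torques, N m; "ee_pos": TCP position; "orientation": TCP orientation; "ft_force": force on the tool from outside, world axes, zero at the start; "moment": the same for the moment, N m; "width": finger opening in mm.
Only numpy, scipy, OpenCV 4.12 (cv2) and the standard library are available. Lean on these libraries where they do the work, as an engineer would, in place of code of your own. Each camera call takes 0.05 s, during which the arm holds its last target.

## Task

Take the S-hook off its wooden holder and hang it on the sprung weigh rail so that it drops fully into the narrow neck turned in the bar; go gently, the rail must never be pushed or pulled hard (keep under 20 N). Let go of the hook, and then hang the metal caddy by the middle of its carrying bar in the hook's lower curl, so that it hangs free and level and at rest. Do not drop the hook or tip the caddy over, and leave the other things on the table where they are.

Things in the scene. Friction and masses are not known exactly. Their poses are not given: they have to be found in the camera images.
- stand: Weigh stand, grey, fixed: base plate 120 x 320 x 12 mm, two posts 30 x 20 mm, 302 mm tall, at y = +-140 mm. Origin: centre of the underside; y along the rail, z up. The rail is a round steel bar 22 mm thick along y, axis 280 mm up, with one neck turned in it, 20 mm long and 10 mm thick: a hook in the neck sits 6 mm lower than on the rest.
- rail_ref (a point): On the bar's axis, 20 mm to the -y side of midway between the posts; axes as the stand's. The neck is NOT here: its middle is 7 to 57 mm from here towards the stand's +y, different each time and not reported; feel or look for it. The bar is sprung: it gives from about 2 N down, then sinks (with this point) 1.25 mm per further newton, at most 25 mm. Sideways and lengthways it is rigid.
- holder: Wooden holder, fixed: base 100 x 120 x 12 mm, post 24 x 18 mm, 182 mm tall, at y = +55 mm; from it a peg 10 mm thick runs along y to y = -24 mm, axis 170 mm up, with an end cap 16 mm across, 4 mm long. Origin: centre of the underside. The hook hangs on the peg near y = 0.
- hook: Twisted S-hook, flat steel strip 16 x 4 mm, 144 mm long, 0.12 kg. Origin: inside top (crown) of the upper curl, z up. Upper curl in the x-z plane: arch 32 mm wide inside, 40 outside, top z = +4 mm; flat upright sides from z = -9 down to -25 (free tip, +x) and -60 mm (shank, -x), which then slants to x = 0 at z = -78. So a bar enters from +x under the tip, then up. Starts hung on the peg.
- hook_curl (a point): Inner bottom of the hook's lower curl, 140 mm below the crown, axes as the hook's. This curl is bent in the y-z plane, open above, 24 mm wide inside: shank at y = +14 mm up to 42 mm above this point (then slanting to y = 0 at 56 mm), lip at y = -14 mm, its top 17 mm above. A bar enters from -y over the lip, under the slant, then goes down.
- caddy: Open aluminium caddy, 0.2 to 0.41 kg, empty: tub 170 (x) x 90 (y) x 50 mm tall, walls 3 mm. End straps 6 x 14 mm at x = +-80 mm carry a straight square carrying bar 10 x 10 mm along x, underside 105 and top 115 mm above the origin. Origin: centre of the underside. Starts upright on the table.
- caddy_bar (a point): Middle of the underside of the caddy's carrying bar. Axes as the caddy's: x along the bar.
- carton: Bystander: small yellow egg tray 106 x 106 mm with eggs, to be left alone.
- bowl: Bystander: white bowl, 120 mm across, to be left alone.
- mug: Bystander: blue mug, 90 mm tall, to be left alone.
- spray: Bystander: white plastic bottle, 150 mm tall, to be left alone.
- sponge: Bystander: grey scouring pad 90 x 60 x 30 mm, to be left alone.
- brush: Bystander: hand brush lying on the table, to be left alone.
- candler: Bystander: black egg candling lamp, 56 mm across, 80 mm tall, to be left alone.
Things that resemble listed ones, but are neither listed nor needed, are in the scene too. There is more than one size of the caddy; the one meant has the size given above.

How it is judged:
By the outcome, as a careful person would: the job done as asked, in the order asked, and still so for the second after the job is handed in, with the robot touching nothing.
It also fails if it takes over 72 s, if anything falls off the work surface, if the arm or the gripper's body presses on something with over 40 N, if the wrist force passes 120 N, or if a joint passes its speed limit or range.

## Working session

There is one attempt and no reset: what is moved stays moved. The work goes in short steps, Python scripts to look and compute and a tool call to move; the robot and the scene stay as the last step left them, time stands still between calls to the robot, and variables do not carry over. Pictures are saved under pics/ and viewed, and the job is handed in when it is done.

Besides the shell and the picture viewer there is one more tool, called after ">>>" as name(argument=value, ...), one argument or row to a line, values as JSON. carry_out: Moves the arm, as the interface text tells. Its arguments: {"type":"object","properties":{"rows":{"type":"array","items":{"type":"array"}}},"required":["rows"]}

```bash
mkdir -p pics; ls; cat > h.py <<'E'
import numpy as np, cv2
from workcell import readout, imaging
from scipy.spatial.transform import Rotation as R
def save(name,fn):
    o=readout.get_obs(); im=imaging.get_image(name); cv2.imwrite('pics/'+fn+'_raw.png',im[:,:,::-1]); return o,im
def crop(fn,x0,y0,x1,y1,out,w=800):
    im=cv2.imread('pics/'+fn+'_raw.png')[y0:y1,x0:x1]; s=min(w/im.shape[1],600/im.shape[0])
    cv2.imwrite('pics/'+out,cv2.resize(im,None,fx=s,fy=s,interpolation=cv2.INTER_CUBIC)); print('scale',s)
E
python3 - <<'E'
from h import *
print(readout.get_obs())
for n in ['scene','top','wrist']:
    save(n,n+'0'); p=imaging.camera_params(n); print(n,{k:np.round(v,4).tolist() for k,v in p.items()})
    cv2.imwrite(f'pics/{n}0.png',cv2.resize(cv2.imread(f'pics/{n}0_raw.png'),None,fx=1.5,fy=1.5))
E
```

```text
pics
{'t': 0.0, 'qpos': array([-1.21797987e+00,  4.23827055e-01,  1.63068834e+00, -7.64752904e-06,
        1.08858211e+00, -1.89593535e-02]), 'qvel': array([ 0.00109535, -0.00220985, -0.00043885,  0.00143967, -0.00125322,
       -0.00039111]), 'joint_torque': array([-1.01081496e-03, -5.44636452e+01, -2.73661959e+01,  6.44679763e-02,
        2.27748096e-02, -1.36461913e-04]), 'ee_pos': array([ 226.89901397, -581.76655503,  221.91095136]), 'orientation': array([-3.08601266e+00, -5.80358117e-01,  4.03058306e-04]), 'ft_force': array([ 0.0504794 , -0.87985358,  0.03999393]), 'moment': array([-0.00210804,  0.03089419,  0.03094606]), 'width': 87.7446174835144}
scene {'fx': 371.6238, 'fy': 371.6238, 'cx': 260.9267, 'cy': 184.319, 'rvec': [0.633, 2.701, -1.0498], 'tvec': [422.2665, -40.194, 1353.1175]}
top {'fx': 433.5359, 'fy': 433.5359, 'cx': 252.0195, 'cy': 191.5889, 'rvec': [2.1642, -2.1419, 0.0851], 'tvec': [18.8224, 513.789, 1252.1594]}
wrist {'fx': 297.3186, 'fy': 297.3186, 'cx': 262.3246, 'cy': 190.5666, 'T_tool_cam': [[-0.0007, -0.9643, -0.265, 72.8096], [1.0, -0.0007, -0.0001, 0.6273], [-0.0001, -0.265, 0.9643, -163.1909], [0.0, 0.0, 0.0, 1.0]]}
```

```bash
cat >> h.py <<'E'
def ray(cam,u,v):
    p=imaging.camera_params(cam); Rm=R.from_rotvec(p['rvec']).as_matrix()
    d=np.array([(u-p['cx'])/p['fx'],(v-p['cy'])/p['fy'],1]); C=-Rm.T@np.array(p['tvec']); return C,Rm.T@d
def onz(cam,u,v,z):
    C,d=ray(cam,u,v); return C+d*(z-C[2])/d[2]
def proj(cam,X):
    p=imaging.camera_params(cam); q,_=cv2.projectPoints(np.atleast_2d(np.array(X,float)),np.array(p['rvec'],float),np.array(p['tvec'],float),np.array([[p['fx'],0,p['cx']],[0,p['fy'],p['cy']],[0,0,1]]),None); return q[:,0]
E
python3 - <<'E'
from h import *
crop('top0',180,145,360,245,'c1.png'); crop('top0',350,175,430,235,'c2.png'); crop('top0',120,150,180,230,'c3.png')
crop('scene0',190,90,290,270,'c4.png')
E
```

```text
scale 4.444444444444445
scale 10.0
scale 7.5
scale 3.3333333333333335
```

```bash
python3 - <<'E'
from h import *
np.set_printoptions(precision=1,suppress=True)
C,_=ray('top',0,0); print('topcam',C, 'scenecam',ray('scene',0,0)[0])
f=lambda x,y,s,ox,oy:(ox+x/s,oy+y/s)
def T(pts,s,ox,oy,z): 
    return np.array([onz('top',*f(x,y,s,ox,oy),z) for x,y in pts])
s=40/9
a=T([(160,248),(632,290)],s,180,145,12); print('stand near base corners\n',a,np.linalg.norm(a[0]-a[1]))
b=T([(145,85),(675,132)],s,180,145,302); print('post tops\n',b,np.linalg.norm(b[0]-b[1]),b.mean(0))
n=T([(343,108),(378,112),(45,86),(722,143)],s,180,145,280); print('neck ends/bar ends\n',n, n[:2].mean(0))
h=T([(215,100),(620,185),(555,515),(150,425)],10,350,175,12); print('holder\n',h,h.mean(0))
pk=T([(400,225),(680,277)],10,350,175,170); print('peg',pk)
hk=T([(570,265),(575,195),(562,330)],10,350,175,177); print('hook top',hk)
c=T([(138,85),(365,125),(280,548),(48,505)],7.5,120,150,50); print('caddy\n',c,np.linalg.norm(c[0]-c[1]),np.linalg.norm(c[1]-c[2]),c.mean(0))
cb=T([(195,85),(115,518)],7.5,120,150,115); print('caddybar',cb,np.linalg.norm(cb[0]-cb[1]),cb.mean(0))
E
```

```text
topcam [ 377.1  -12.3 1300. ] scenecam [808.5 652.7 964.9]
stand near base corners
 [[ 486.6  132.    12. ]
 [ 461.5 -184.    12. ]] 316.9822977496819
post tops
 [[ 547.9  109.2  302. ]
 [ 525.1 -168.1  302. ]] 278.2117996317532 [536.5 -29.5 302. ]
neck ends/bar ends
 [[ 540.     5.3  280. ]
 [ 537.9  -13.5  280. ]
 [ 550.7  165.8  280. ]
 [ 522.6 -196.4  280. ]] [538.9  -4.1 280. ]
holder
 [[ 538.1 -330.3   12. ]
 [ 513.8 -448.8   12. ]
 [ 416.2 -427.2   12. ]
 [ 441.4 -309.6   12. ]] [ 477.4 -379.    12. ]
peg [[ 486.1 -338.4  170. ]
 [ 473.2 -410.   170. ]]
hook top [[ 475.4 -379.6  177. ]
 [ 493.6 -381.3  177. ]
 [ 458.7 -377.1  177. ]]
caddy
 [[597.8 359.2  50. ]
 [582.6 269.1  50. ]
 [417.1 296.7  50. ]
 [432.7 387.7  50. ]] 91.41759561555635 167.77631353437113 [507.5 328.2  50. ]
caddybar [[586.5 318.5 115. ]
 [425.3 341.9 115. ]] 162.84549608183826 [505.9 330.2 115. ]
```

```bash
cat >> h.py <<'E'
def Rt(psi,pitch):
    c,s=np.cos(np.radians(psi)),np.sin(np.radians(psi)); cp,sp=np.cos(np.radians(pitch)),np.sin(np.radians(pitch))
    z=np.array([c*cp,s*cp,-sp]); x=np.array([c*sp,s*sp,cp]); y=np.cross(z,x); return np.c_[x,y,z]
def plan(p,Rm,hand,n=None,start=None):
    "rows from measured (or given) pose to target"
    if start is None:
        o=readout.get_obs(); p0,R0=o['ee_pos'],R.from_rotvec(o['orientation'])
    else: p0,R0=np.array(start[0]),R.from_matrix(start[1])
    R1=R.from_matrix(Rm); w=(R0.inv()*R1).as_rotvec(); d=np.array(p)-p0
    m=max(np.linalg.norm(d)/40,np.degrees(np.linalg.norm(w))/7.0); n=n or int(np.ceil(m)); print('need',m,'n',n)
    out=[];pc=p0.copy();Rc=R0
    for i in range(n):
        pt=p0+d*(i+1)/n
        sh=np.round(Rc.inv().apply(pt-pc)/1000,4); ww=np.round(w/n,4)
        out.append([sh.tolist(),ww.tolist(),hand]); pc=pc+Rc.apply(sh*1000); Rc=Rc*R.from_rotvec(ww)
    print(str(out).replace(' ','')); return out
def st():
    o=readout.get_obs(); Rm=R.from_rotvec(o['orientation']).as_matrix(); z=Rm[:,2]
    print('t',round(o['t'],2),'p',o['ee_pos'].round(1),'q',o['qpos'].round(3),'psi',np.degrees(np.arctan2(z[1],z[0])).round(1),'pitch',np.degrees(np.arcsin(-z[2])).round(1),'roll',np.degrees(np.arcsin(Rm[2,1])).round(1),'F',o['ft_force'].round(1),'w',round(o['width'],1))
E
python3 - <<'E'
from h import *
st()
plan([350,-350,220],Rt(-12,60),0.0)
E
```

```text
t 0.15 p [ 226.9 -581.9  222.1] q [-1.218  0.424  1.63   0.     1.089 -0.019] psi 110.1 pitch 89.9 roll -0.1 F [ 0.1 -0.  -0.9] w 88.0
need 6.563344076979935 n 7
[[[0.0284,-0.0245,0.0003],[-0.0219,0.0727,0.0811],0.0],[[0.0263,-0.0267,0.0018],[-0.0219,0.0727,0.0811],0.0],[[0.0238,-0.0288,0.003],[-0.0219,0.0727,0.0811],0.0],[[0.0212,-0.0307,0.0039],[-0.0219,0.0727,0.0811],0.0],[[0.0183,-0.0324,0.0047],[-0.0219,0.0727,0.0811],0.0],[[0.0152,-0.0339,0.0052],[-0.0219,0.0727,0.0811],0.0],[[0.0121,-0.0351,0.0054],[-0.0219,0.0727,0.0811],0.0]]
```

>>> carry_out(
  rows=[
    [[0.0284,-0.0245,0.0003],[-0.022,0.073,0.081],0.6],
    [[0.0263,-0.0267,0.0018],[-0.022,0.073,0.081],0.6],
    [[0.0238,-0.0288,0.003],[-0.022,0.073,0.081],0.6],
    [[0.0212,-0.0307,0.0039],[-0.022,0.073,0.081],0.6],
    [[0.0183,-0.0324,0.0047],[-0.022,0.073,0.081],0.6],
    [[0.0152,-0.0339,0.0052],[-0.022,0.073,0.081],0.6],
    [[0.0121,-0.0351,0.0054],[-0.022,0.073,0.081],0.6],
    [[0,0,0],[0,0,0],0.7],
  ],
)

```text
t: 0.82
ee_pos: [348.4, -341.9, 217.6]
orientation: [2.973, -0.318, 0.799]
ft_force: [-1.1, 0.6, -0.6]
width: 38.0
```

```bash
python3 - <<'E'
from h import *
st(); save('wrist','w1'); crop('w1',0,0,512,384,'w1.png')
E
```

```text
t 0.82 p [ 348.4 -341.9  217.6] q [-1.041  0.115  2.202  0.741  0.588  0.164] psi -11.3 pitch 59.9 roll -0.5 F [-1.1  0.6 -0.6] w 38.0
scale 1.5625
```

```bash
python3 - <<'E'
from h import *
np.set_printoptions(precision=3,suppress=True)
o=readout.get_obs(); 
D=[([-1.218,.424,1.63,0,1.089,-.019],R.from_rotvec([-3.08601266e+00,-5.80358117e-01,4.03e-04])),(o['qpos'],R.from_rotvec(o['orientation']))]
for q,Rm in D:
    for s4 in (1,-1):
      for s6 in(1,-1):
        M=R.from_euler('ZYZYZ',[q[0],q[1]+q[2],s4*q[3],q[4],s6*q[5]])
        print(s4,s6,(M.inv()*Rm).as_rotvec())
E
```

```text
Traceback (most recent call last):
  File "scipy/spatial/transform/_rotation.pyx", line 1413, in scipy.spatial.transform._rotation.Rotation.from_euler
ValueError: Expected axis specification to be a non-empty string of upto 3 characters, got ZYZYZ
```

```bash
python3 - <<'E'
from h import *
np.set_printoptions(precision=3,suppress=True)
o=readout.get_obs(); 
D=[([-1.218,.424,1.63,0,1.089,-.019],R.from_rotvec([-3.08601266e+00,-5.80358117e-01,4.03e-04])),(o['qpos'],R.from_rotvec(o['orientation']))]
for q,Rm in D:
    for s4 in (1,-1):
      for s6 in(1,-1):
        M=R.from_euler('ZYZ',[q[0],q[1]+q[2],s4*q[3]])*R.from_euler('YZ',[q[4],s6*q[5]])
        print(s4,s6,(M.inv()*Rm).as_rotvec())
E
```

```text
1 1 [0.    0.    1.571]
1 -1 [0.    0.    1.533]
-1 1 [0.    0.    1.571]
-1 -1 [0.    0.    1.533]
1 1 [-0.     0.     1.571]
1 -1 [-0.   0.   1.9]
-1 1 [-0.629  0.88   2.668]
-1 -1 [ 0.817 -0.817 -2.875]
```

```bash
cat >> h.py <<'E'
def wray(o,u,v):
    p=imaging.camera_params('wrist'); T=np.array(p['T_tool_cam']); dx,dy=(u-p['cx'])/p['fx'],(v-p['cy'])/p['fy']
    r=np.hypot(dx,dy); d=np.array([dx/r*np.sin(r),dy/r*np.sin(r),np.cos(r)])
    Rw=R.from_rotvec(o['orientation']).as_matrix(); return Rw@T[:3,3]+o['ee_pos'], Rw@(T[:3,:3]@d)
def wproj(o,X):
    p=imaging.camera_params('wrist'); T=np.linalg.inv(np.array(p['T_tool_cam'])); Rw=R.from_rotvec(o['orientation']).as_matrix()
    out=[]
    for x in np.atleast_2d(X):
        c=T[:3,:3]@(Rw.T@(x-o['ee_pos']))+T[:3,3]; th=np.arctan2(np.hypot(c[0],c[1]),c[2]); a=np.arctan2(c[1],c[0])
        out.append([p['cx']+p['fx']*th*np.cos(a),p['cy']+p['fy']*th*np.sin(a)])
    return np.array(out)
def wonz(o,u,v,z):
    C,d=wray(o,u,v); return C+d*(z-C[2])/d[2]
E
python3 - <<'E'
from h import *
crop('w1',190,60,330,200,'w1c.png')
E
```

```text
scale 4.285714285714286
```

```bash
python3 - <<'E'
from h import *
np.set_printoptions(precision=1,suppress=True)
o=readout.get_obs(); s=30/7
f=lambda x,y:(190+x/s,60+y/s)
h=np.array([wonz(o,*f(*p),12) for p in [(155,557),(528,554),(517,270)]]); print(h, np.linalg.norm(h[0]-h[1]),np.linalg.norm(h[1]-h[2]),(h[0]+h[2])/2)
d=h[0]-h[1]; print('yaw', np.degrees(np.arctan2(-d[0],d[1])))
pt=np.array([wonz(o,*f(*p),182) for p in [(48,60),(127,57),(122,148),(40,150)]]); print('posttop',pt.mean(0))
pe=wonz(o,*f(483,122),170);print('pegend',pe)
ct=wonz(o,*f(350,90),179); print('crown top mid',ct)
for c,yaw in [((477.4,-379),-12),((ct[0],ct[1]),-12)]:
    Rz=R.from_euler('z',yaw,degrees=True).as_matrix()
    P=np.array([[0,0,4],[-20,8,-60],[-20,-8,-60],[-8,16,-100],[-8,12,-123],[-8,-16,-123],[-8,-12,-123],[-8,0,-144],[8,-16,-123],[-10,8,4],[-10,-8,4]])
    print(((wproj(o,np.array([*c,175])+P@Rz.T)-[190,60])*s).round(0).tolist())
E
```

```text
[[ 441.2 -315.1   12. ]
 [ 417.8 -430.2   12. ]
 [ 515.5 -452.8   12. ]] 117.41000125818134 100.31239785953015 [ 478.4 -383.9   12. ]
yaw -11.493042920621903
posttop [ 490.8 -328.6  182. ]
pegend [ 476.2 -410.3  170. ]
crown top mid [ 483.5 -382.7  179. ]
[[339.0, 116.0], [302.0, 334.0], [368.0, 334.0], [274.0, 356.0], [290.0, 387.0], [386.0, 387.0], [372.0, 387.0], [330.0, 413.0], [385.0, 338.0], [299.0, 157.0], [379.0, 157.0]]
[[350.0, 90.0], [312.0, 309.0], [377.0, 309.0], [283.0, 333.0], [298.0, 366.0], [394.0, 366.0], [380.0, 366.0], [338.0, 393.0], [392.0, 317.0], [311.0, 129.0], [390.0, 130.0]]
```

```bash
python3 - <<'E'
from h import *
plan([405,-351,80],Rt(-12,20),0.75)
E
```

```text
need 5.708858974893198 n 6
[[[-0.0035,-0.001,0.0247],[-0.0005,0.1162,-0.0001],0.75],[[-0.0064,-0.001,0.0241],[-0.0005,0.1162,-0.0001],0.75],[[-0.0092,-0.001,0.0233],[-0.0005,0.1162,-0.0001],0.75],[[-0.0117,-0.001,0.022],[-0.0005,0.1162,-0.0001],0.75],[[-0.0143,-0.0011,0.0205],[-0.0005,0.1162,-0.0001],0.75],[[-0.0165,-0.001,0.0187],[-0.0005,0.1162,-0.0001],0.75]]
```

>>> carry_out(
  rows=[
    [[-0.0035,-0.001,0.0247],[0,0.116,0],0.75],
    [[-0.0064,-0.001,0.0241],[0,0.116,0],0.75],
    [[-0.0092,-0.001,0.0233],[0,0.116,0],0.75],
    [[-0.0117,-0.001,0.022],[0,0.116,0],0.75],
    [[-0.0143,-0.0011,0.0205],[0,0.116,0],0.75],
    [[-0.0165,-0.001,0.0187],[0,0.116,0],0.75],
    [[0,0,0],[0,0,0],0.75],
  ],
)

```text
t: 1.45
ee_pos: [373.9, -330.9, 148.6]
orientation: [2.845, -0.262, 1.286]
ft_force: [-1.7, 1.4, -0.1]
width: 22.3
```

```bash
python3 - <<'E'
from h import *
st(); save('wrist','w2'); st(); crop('w2',0,0,512,384,'w2.png')
E
```

```text
t 1.45 p [ 373.9 -330.9  148.6] q [-1.169  0.402  2.337  1.682  0.72  -0.943] psi -5.9 pitch 41.5 roll -3.5 F [-1.7  1.4 -0.1] w 22.3
t 1.5 p [ 374.1 -331.3  149.8] q [-1.168  0.398  2.336  1.675  0.718 -0.931] psi -5.9 pitch 41.6 roll -3.6 F [-0.7  0.1  0. ] w 22.0
scale 1.5625
```

```bash
cat >> h.py <<'E'
def fkR(q): return R.from_euler('ZYZ',[q[0],q[1]+q[2],q[3]])*R.from_euler('YZ',[q[4],q[5]+np.pi/2])
def fkp(q,k):
    a1,d1,L2,e,L3,d6=k; s,c=np.sin,np.cos; A=q[1]+q[2]
    r=a1+L2*s(q[1])+L3*s(A)+e*c(A); z=d1+L2*c(q[1])+L3*c(A)-e*s(A)
    return np.array([r*c(q[0]),r*s(q[0]),z])+fkR(q).apply([0,0,d6])
E
python3 - <<'E'
from h import *
from scipy.optimize import least_squares
o=readout.get_obs()
D=[([-1.21797987e+00,4.23827055e-01,1.63068834e+00,-7.6e-06,1.08858211e+00,-1.8959e-02],[226.9,-581.77,221.9]),([-1.041,.115,2.202,.741,.588,.164],[348.4,-341.9,217.6]),([-1.169,.402,2.337,1.682,.72,-.943],[373.9,-330.9,148.6]),(o['qpos'],o['ee_pos'])]
for x0 in ([100,400,450,50,450,200],[0,330,400,0,400,250],[0,300,350,0,400,300]):
    r=least_squares(lambda k:np.concatenate([fkp(q,k)-p for q,p in D]+[0.003*(k-np.array([0,350,400,0,400,220]))]),x0); print(r.x.round(1),r.cost,np.round(r.fun[:12],1))
E
```

```text
[-19.2 325.1 578.   77.3 499.5 329.7] 82.68419834713694 [-11.2  -4.1  -0.4  -3.7  -2.4   0.6   1.2   0.4  -0.    1.    0.6  -0.2]
[-19.2 325.1 578.   77.3 499.5 329.7] 82.6841983471367 [-11.2  -4.1  -0.4  -3.7  -2.4   0.6   1.2   0.4  -0.    1.    0.6  -0.2]
[-19.2 325.1 578.   77.3 499.5 329.7] 82.6841983471353 [-11.2  -4.1  -0.4  -3.7  -2.4   0.6   1.2   0.4  -0.    1.    0.6  -0.2]
```

```bash
cat >> h.py <<'E'
def fkp2(q,k):
    a1,d1,L2,e,L3,d6,b,c4,c5=k; A=q[1]+q[2]
    R1=R.from_euler('Z',q[0]); R2=R1*R.from_euler('Y',q[1]); R3=R1*R.from_euler('Y',A); R4=R3*R.from_euler('Z',q[3]); R5=R4*R.from_euler('Y',q[4])
    return R1.apply([a1,b,d1])+R2.apply([0,0,L2])+R3.apply([e,0,L3])+R4.apply([0,c4,0])+R5.apply([c5,0,d6])
E
python3 - <<'E'
from h import *
from scipy.optimize import least_squares
o=readout.get_obs()
D=[([-1.21797987e+00,4.23827055e-01,1.63068834e+00,-7.6e-06,1.08858211e+00,-1.8959e-02],[226.9,-581.77,221.9]),([-1.041,.115,2.202,.741,.588,.164],[348.4,-341.9,217.6]),([-1.169,.402,2.337,1.682,.72,-.943],[373.9,-330.9,148.6]),(o['qpos'],o['ee_pos'])]
k0=np.array([0,350,450,0,450,250,0,0,0])
for mask in ([1]*9,[1]*7+[0,0],[1]*6+[0,1,0],[1]*6+[0,0,1],[0,1,1,0,1,1,0,1,0],[1,1,1,1,1,1,0,0,0],[0,1,1,0,1,1,1,0,0],[0,1,1,0,1,1,0,0,1],[0,1,1,0,1,1,0,1,1]):
    m=np.array(mask); r=least_squares(lambda k:np.concatenate([fkp2(q,k*m)-p for q,p in D]+[0.002*(k-k0)*m]),k0); print(mask,(r.x*m).round(1),round(r.cost,2),np.round(r.fun[:12],1))
E
```

```text
[1, 1, 1, 1, 1, 1, 1, 1, 1] [-1.000e-01  3.125e+02  5.630e+02  7.760e+01  4.854e+02  3.093e+02
  1.190e+01  0.000e+00  3.000e-01] 0.08 [-0.   0.   0.   0.  -0.  -0.   0.1 -0.1  0.1 -0.1  0.1 -0.1]
[1, 1, 1, 1, 1, 1, 1, 0, 0] [-1.000e-01  3.124e+02  5.631e+02  7.760e+01  4.851e+02  3.096e+02
  1.190e+01  0.000e+00  0.000e+00] 0.09 [ 0.   0.  -0.  -0.  -0.   0.1  0.1 -0.1  0.1 -0.1  0.1 -0.1]
[1, 1, 1, 1, 1, 1, 0, 1, 0] [-27.2 331.9 579.   82.9 510.9 328.3   0.    9.5   0. ] 10.07 [-2.3 -0.6 -1.5  2.1  0.5  2.4 -0.6 -0.1 -0.4 -0.8  0.  -0.5]
[1, 1, 1, 1, 1, 1, 0, 0, 1] [-15.5 325.7 573.4  77.4 504.2 322.8   0.    0.    5.8] 80.05 [-11.1  -4.2   0.7  -3.4  -1.6  -1.1   1.2   0.2   0.3   1.    0.4   0.1]
[0, 1, 1, 0, 1, 1, 0, 1, 0] [  0.  337.4 469.1   0.  449.  319.3   0.   -8.7   0. ] 1476.27 [-31.2  25.2  15.   -5.2 -20.2   0.4   2.2 -16.8  -7.6   2.  -16.6  -7.8]
[1, 1, 1, 1, 1, 1, 0, 0, 0] [-19.2 325.1 578.   77.3 499.5 329.7   0.    0.    0. ] 82.48 [-11.2  -4.1  -0.4  -3.7  -2.4   0.6   1.2   0.4  -0.    1.    0.6  -0.2]
[0, 1, 1, 0, 1, 1, 1, 0, 0] [  0.  301.3 476.6  -0.  448.9 286.5  21.6   0.    0. ] 1152.97 [ -1.7  32.8  18.6   5.3  -6.9   4.6   1.  -16.1 -11.6   0.9 -15.9 -11.6]
[0, 1, 1, 0, 1, 1, 0, 0, 1] [  0.  334.4 458.9  -0.  505.3 270.6   0.    0.   43.1] 1335.46 [-22.1  25.7  25.2   1.7  -7.4  -7.7   1.8 -17.6  -8.7   1.8 -17.3  -8.8]
[0, 1, 1, 0, 1, 1, 0, 1, 1] [  0.  327.9 468.8  -0.  498.5 276.9   0.   -5.5  39.2] 1305.96 [-26.7  22.   24.7  -2.3  -8.5  -7.6   3.1 -16.1  -8.5   3.  -15.8  -8.6]
```

```bash
cat >> h.py <<'E'
K=np.array([-0.1,312.4,563.1,77.6,485.1,309.6,11.9,0,0])
LO=np.array([-3,-.9,.09,-1.31,.11,-2.54]);HI=np.array([3,2.11,2.58,4.45,2.69,2.54])
from scipy.optimize import least_squares
def ik(p,Rm,q0=None,nt=40,pref=None):
    rng=np.random.default_rng(0); best=[]
    for i in range(nt):
        x0=np.array(q0) if (q0 is not None and i==0) else rng.uniform(LO,HI)
        if i and q0 is None: x0[0]=np.arctan2(p[1],p[0])
        x0=np.clip(x0,LO+1e-3,HI-1e-3)
        r=least_squares(lambda q:np.r_[(fkp2(q,K)-p)/300,(fkR(q).inv()*R.from_matrix(Rm)).as_rotvec()],x0,bounds=(LO,HI))
        if r.cost<1e-8:
            if q0 is not None and i==0: return r.x
            if not any(np.abs(r.x-b).max()<.02 for b in best): best.append(r.x)
    return best
E
cat > feas.py <<'E'
from h import *
np.set_printoptions(precision=2,suppress=True)
def loc(c,yaw,v): return np.array(c)+R.from_euler('z',yaw,degrees=True).apply(v)
for pit in (0,10,20,30):
    print('pitch',pit)
    print(' A',*ik(loc([479,-381,175],-12,[10,14,-115]),Rt(-12,pit)))
    print(' Apre',*ik(loc([479,-381,175],-12,[-80,14,-95]),Rt(-12,pit)))
    print(' Alift',*ik(loc([479,-381,175],-12,[-60,14,-75]),Rt(-12,pit)))
    print(' B',*ik(loc([539,-4,285],-4.7,[10,14,-115]),Rt(-4.7,pit)))
    print(' Bpre',*ik(loc([539,-4,285],-4.7,[-60,14,-75]),Rt(-4.7,pit)))
for pit in (30,45,60):
    print('pitch',pit)
    print(' C',*ik(loc([506,329.5,110],-9.5,[-15,0,-5]),Rt(-9.5,pit)))
    print(' D',*ik(loc([539,-4,150],-4.7,[-15,0,0]),Rt(-4.7,pit)))
    print(' Dpre',*ik(loc([539,-4,150],-4.7,[-15,-60,40]),Rt(-4.7,pit)))
E
python3 feas.py
```

```text
pitch 0
 A [-1.05  1.19  2.14  2.29  1.69 -1.71]
 Apre [-1.27  1.2   2.25  2.06  1.72 -1.84]
 Alift [-1.22  1.13  2.26  2.12  1.7  -1.78]
 B [ 0.09  1.04  2.46  3.33  1.92 -1.51]
 Bpre
pitch 10
 A [-1.04  1.06  2.19  2.32  1.47 -1.65]
 Apre [-1.26  1.06  2.31  2.12  1.51 -1.77]
 Alift [-1.2   0.99  2.31  2.17  1.49 -1.71]
 B [ 0.09  0.85  2.5   3.31  1.6  -1.54]
 Bpre
pitch 20
 A [-1.01  0.93  2.22  2.34  1.22 -1.57]
 Apre [-1.22  0.91  2.34  2.16  1.28 -1.67]
 Alift [-1.17  0.84  2.34  2.19  1.24 -1.6 ]
 B [ 0.08  0.65  2.49  3.3   1.22 -1.57]
 Bpre
pitch 30
 A [-0.97  0.8   2.21  2.32  0.96 -1.46]
 Apre [-1.16  0.75  2.35  2.17  1.03 -1.53]
 Alift [-1.11  0.69  2.33  2.18  0.98 -1.46]
 B [ 0.07  0.47  2.45  3.32  0.83 -1.62]
 Bpre
pitch 30
 C
 D [ 0.03  0.54  2.51  3.26  0.96 -1.58]
 Dpre [-0.21  0.39  2.51  2.99  0.8  -1.53]
pitch 45
 C
 D [ 0.01  0.33  2.4   3.32  0.38 -1.67]
 Dpre [-0.19  0.21  2.38  2.83  0.24 -1.34]
pitch 60
 C
 D [-0.01  0.26  2.25 -0.34  0.11  1.98]
 Dpre [-0.17  0.17  2.22  0.19  0.23  1.31]
```

```bash
cat > feas2.py <<'E'
from h import *
np.set_printoptions(precision=2,suppress=True)
def loc(c,yaw,v): return np.array(c)+R.from_euler('z',yaw,degrees=True).apply(v)
F=np.diag([-1,-1,1])
for pit in (30,35,40):
    for v in ([10,14,-115],[10,14,-76],[-30,14,-76]):
        print('B',pit,v,*ik(loc([539,-4,285],-4.7,v),Rt(-4.7,pit),nt=15))
for pit in (45,60,65,70,75,80):
  for fl in (0,1):
    M=F if fl else np.eye(3); cp,sp=np.cos(np.radians(pit)),np.sin(np.radians(pit))
    print('pitch',pit,fl)
    g=-35
    for n,c,yw in (('C',[506,329.5,110],-9.5),('D',[539,-4,150],-4.7),):
      for v in ([0,0,0],[0,0,60],[0,-60,40]):
        print('  ',n,v,*ik(loc(c,yw,np.array([g+10*cp,0,-10*sp])+v),Rt(yw,pit)@M,nt=15))
E
python3 feas2.py
```

```text
B 30 [10, 14, -115] [ 0.07  0.47  2.45  3.32  0.83 -1.62]
B 30 [10, 14, -76] [ 0.07  0.33  2.44  3.35  0.69 -1.65]
B 30 [-30, 14, -76] [ 0.09  0.31  2.52  3.37  0.74 -1.65]
B 35 [10, 14, -115] [ 0.06  0.4   2.42  3.34  0.64 -1.65]
B 35 [10, 14, -76] [ 0.06  0.27  2.41  3.39  0.5  -1.7 ]
B 35 [-30, 14, -76] [ 0.08  0.23  2.48  3.4   0.54 -1.7 ]
B 40 [10, 14, -115] [ 0.05  0.34  2.38  3.38  0.46 -1.7 ]
B 40 [10, 14, -76] [ 0.05  0.22  2.36  3.47  0.33 -1.79]
B 40 [-30, 14, -76] [ 0.07  0.18  2.44  3.48  0.36 -1.79]
pitch 45 0
   C [0, 0, 0]
   C [0, 0, 60]
   C [0, -60, 40]
   D [0, 0, 0] [ 0.01  0.35  2.43  3.31  0.42 -1.66]
   D [0, 0, 60] [ 0.01  0.16  2.4   3.48  0.21 -1.84]
   D [0, -60, 40] [-0.19  0.22  2.41  2.86  0.28 -1.38]
pitch 45 1
   C [0, 0, 0]
   C [0, 0, 60]
   C [0, -60, 40]
   D [0, 0, 0] [0.01 0.35 2.43 3.31 0.42 1.48]
   D [0, 0, 60] [0.01 0.16 2.4  3.48 0.21 1.31]
   D [0, -60, 40] [-0.19  0.22  2.41  2.86  0.28  1.77]
pitch 60 0
   C [0, 0, 0]
   C [0, 0, 60]
   C [0, -60, 40]
   D [0, 0, 0]
   D [0, 0, 60] [-0.    0.13  2.24 -0.16  0.25  1.79]
   D [0, -60, 40] 
[... 1952 characters left out ...]
2 -1.48]
   D [0, -60, 40] [-0.16  0.21  2.1   0.04  0.57 -1.67]
pitch 80 0
   C [0, 0, 0]
   C [0, 0, 60] [ 0.66  0.39  1.86 -0.18  0.78  2.53]
   C [0, -60, 40] [ 0.58  0.37  1.97 -0.19  0.68  2.46]
   D [0, 0, 0] [-0.02  0.31  2.07 -0.02  0.59  1.65]
   D [0, 0, 60] [-0.02  0.21  2.02 -0.02  0.74  1.64]
   D [0, -60, 40] [-0.15  0.24  2.04  0.02  0.69  1.49]
pitch 80 1
   C [0, 0, 0] [ 0.66  0.49  1.89 -0.21  0.65 -0.58]
   C [0, 0, 60] [ 0.66  0.39  1.86 -0.18  0.78 -0.62]
   C [0, -60, 40] [ 0.58  0.37  1.97 -0.19  0.68 -0.68]
   D [0, 0, 0] [-0.02  0.31  2.07 -0.02  0.59 -1.49]
   D [0, 0, 60] [-0.02  0.21  2.02 -0.02  0.74 -1.5 ]
   D [0, -60, 40] [-0.15  0.24  2.04  0.02  0.69 -1.65]
```

```bash
cat >> h.py <<'E'
STEP=0.7*np.array([2.39,2.39,3.01,3.14,3.14,3.14])/12
def planq(p,Rm,hand,n=None,start=None,q0=None,f=0.85):
    "plan with joint-speed check; start=(p,R,q) optional. rows printed"
    o=readout.get_obs()
    if start is None: p0,R0,q=o['ee_pos'],R.from_rotvec(o['orientation']),o['qpos']
    else: p0,R0,q=np.array(start[0]),R.from_matrix(start[1]),np.array(start[2])
    R1=R.from_matrix(Rm); w=(R0.inv()*R1).as_rotvec(); d=np.array(p)-p0
    n0=max(1,int(np.ceil(max(np.linalg.norm(d)/40,np.degrees(np.linalg.norm(w))/7.0))))
    qs=q; need=n0; N=12
    for i in range(N):
        a=(i+1)/N; qn=ik(p0+d*a,(R0*R.from_rotvec(w*a)).as_matrix(),q0=qs,nt=1)
        if len(qn)==0: print('IK fail at',a); break
        need=max(need,np.max(np.abs(qn-qs)/STEP)*N/f); qs=qn
    n=n or int(np.ceil(need)); print('need %.1f n %d qend'%(need,n),qs.round(2))
    out=[];pc=p0.copy();Rc=R0
    for i in range(n):
        pt=p0+d*(i+1)/n; sh=np.round(Rc.inv().apply(pt-pc)/1000,4); ww=np.round(w/n,4)
        out.append([sh.tolist(),ww.tolist(),hand]); pc=pc+Rc.apply(sh*1000); Rc=Rc*R.from_rotvec(ww)
    for i in range(0,n,12): print(str(out[i:i+12]).replace(' ',''))
    return (np.array(p),Rm,qs)
def loc(c,yaw,v): return np.array(c,float)+R.from_euler('z',yaw,degrees=True).apply(v)
E
python3 - <<'E'
from h import *
o=readout.get_obs(); s=1.5625
np.set_printoptions(precision=1,suppress=True)
P=np.array([[0,0,4],[-20,8,-60],[-20,-8,-60],[-8,16,-100],[-8,12,-123],[-8,-16,-123],[-8,0,-144],[8,-16,-123],[-10,8,4],[-10,-8,4]])
for c in ([479,-381,175],[477.4,-379,175],[483,-382.7,175]): print((wproj(o,[loc(c,-12,v) for v in P])*s).round(0).tolist())
crop('w2',200,60,360,180,'w2c.png')
planq(loc([479,-381,175],-12,[-75,14,-105]),Rt(-12,33),0.75)
E
```

```text
[[473.0, 126.0], [456.0, 242.0], [485.0, 242.0], [442.0, 267.0], [448.0, 288.0], [489.0, 288.0], [465.0, 304.0], [488.0, 269.0], [457.0, 138.0], [491.0, 138.0]]
[[470.0, 128.0], [453.0, 244.0], [482.0, 245.0], [439.0, 270.0], [446.0, 290.0], [487.0, 290.0], [462.0, 306.0], [486.0, 271.0], [453.0, 140.0], [488.0, 141.0]]
[[474.0, 120.0], [457.0, 236.0], [486.0, 236.0], [443.0, 262.0], [449.0, 282.0], [490.0, 283.0], [466.0, 299.0], [489.0, 264.0], [458.0, 132.0], [492.0, 133.0]]
scale 5.0
need 4.7 n 5 qend [-1.1  0.7  2.3  2.2  0.9 -1.5]
[[[-0.0068,0.0039,0.016],[-0.0158,0.0308,-0.0037],0.75],[[-0.0073,0.0037,0.0159],[-0.0158,0.0308,-0.0037],0.75],[[-0.0078,0.0034,0.0157],[-0.0158,0.0308,-0.0037],0.75],[[-0.0083,0.0031,0.0155],[-0.0158,0.0308,-0.0037],0.75],[[-0.0088,0.0028,0.0153],[-0.0158,0.0308,-0.0037],0.75]]
```

>>> carry_out(
  rows=[
    [[-0.0068,0.004,0.016],[-0.016,0.031,-0.004],0.78],
    [[-0.0073,0.0037,0.016],[-0.016,0.031,-0.004],0.78],
    [[-0.0078,0.0034,0.0157],[-0.016,0.031,-0.004],0.78],
    [[-0.0083,0.0031,0.0155],[-0.016,0.031,-0.004],0.78],
    [[-0.0088,0.0028,0.0153],[-0.016,0.031,-0.004],0.78],
    [[0,0,0],[0,0,0],0.78],
  ],
)

```text
t: 2.0
ee_pos: [410.9, -352.3, 70.1]
orientation: [2.659, -0.274, 1.45]
ft_force: [-0.1, 0.2, -0.8]
width: 19.3
```

```bash
python3 - <<'E'
from h import *
st(); o,_=save('wrist','w3'); crop('w3',0,0,512,384,'w3.png')
P=np.array([[0,0,4],[-20,8,-60],[-20,-8,-60],[-8,16,-100],[-8,12,-123],[-8,-16,-123],[-8,0,-144],[8,-16,-123],[-10,8,4],[-10,-8,4]])
print((wproj(o,[loc([482.5,-380.2,175],-12,v) for v in P])*1.5625).round(0).tolist())
E
```

```text
t 2.0 p [ 410.9 -352.3   70.1] q [-1.124  0.744  2.33   2.189  0.958 -1.508] psi -11.9 pitch 32.8 roll 0.1 F [-0.1  0.2 -0.8] w 19.3
scale 1.5625
[[445.0, 16.0], [421.0, 188.0], [461.0, 188.0], [402.0, 243.0], [410.0, 277.0], [465.0, 278.0], [432.0, 305.0], [463.0, 256.0], [423.0, 22.0], [470.0, 24.0]]
```

```bash
python3 - <<'E'
from h import *
planq(loc([482.5,-380.2,175],-12,[12,14,-117.5]),Rt(-12,33),0.78,n=6)
E
```

```text
need 3.0 n 6 qend [-0.94  0.77  2.2   2.32  0.87 -1.42]
[[[0.006,-0.0002,0.0136],[-0.0003,-0.0006,0.0007],0.78],[[0.006,-0.0001,0.0136],[-0.0003,-0.0006,0.0007],0.78],[[0.006,-0.0002,0.0136],[-0.0003,-0.0006,0.0007],0.78],[[0.0061,-0.0002,0.0136],[-0.0003,-0.0006,0.0007],0.78],[[0.006,-0.0002,0.0136],[-0.0003,-0.0006,0.0007],0.78],[[0.006,-0.0002,0.0136],[-0.0003,-0.0006,0.0007],0.78]]
```

>>> carry_out(
  rows=[
    [[0.006,-0.0002,0.0136],[0,0,0],0.78],
    [[0.006,-0.0002,0.0136],[0,0,0],0.78],
    [[0.006,-0.0002,0.0136],[0,0,0],0.78],
    [[0.006,-0.0002,0.0136],[0,0,0],0.78],
    [[0.006,-0.0002,0.0136],[0,0,0],0.78],
    [[0.006,-0.0002,0.0136],[0,0,0],0.78],
    [[0,0,0],[0,0,0],0.78],
  ],
)

```text
t: 2.63
ee_pos: [499.5, -370.7, 62.2]
orientation: [2.651, -0.266, 1.454]
ft_force: [-0.4, -0.7, 0.0]
width: 19.0
```

```bash
python3 - <<'E'
from h import *
st(); o,_=save('wrist','w4'); crop('w4',150,50,400,240,'w4.png')
E
```

```text
t 2.63 p [ 499.5 -370.7   62.2] q [-0.943  0.763  2.2    2.317  0.877 -1.426] psi -12.1 pitch 32.4 roll 0.5 F [-0.4 -0.7  0. ] w 19.0
scale 3.1578947368421053
```

>>> carry_out(
  rows=[
    [[-0.005,0,0.003],[0,0,0],0.78],
    [[0,0,0],[0,0,0],0.78],
  ],
)

```text
t: 2.85
ee_pos: [495.4, -369.2, 53.3]
orientation: [2.655, -0.272, 1.448]
ft_force: [-0.7, 0.0, -0.7]
width: 19.2
```

```bash
python3 - <<'E'
from h import *
st(); o,_=save('wrist','w5'); crop('w5',200,180,350,260,'w5.png'); save('scene','s5'); crop('s5',150,60,290,180,'s5.png')
E
```

```text
t 2.85 p [ 495.4 -369.2   53.3] q [-0.947  0.782  2.203  2.327  0.888 -1.444] psi -12.1 pitch 32.7 roll 0.4 F [-0.7  0.  -0.7] w 19.2
scale 5.333333333333333
scale 5.0
```

>>> carry_out(
  rows=[
    [[0.001,-0.0025,0],[0,0,0],0.78],
    [[0,0,0],[0,0,0],1],
    [[0,0,0],[0,0,0],1],
    [[0,0,0],[0,0,0],1],
    [[0,0,0],[0,0,0],1],
    [[0,0,0],[0,0,0],1],
  ],
)

```text
t: 3.45
ee_pos: [497.0, -366.9, 53.5]
orientation: [2.655, -0.272, 1.448]
ft_force: [0.1, 0.7, -0.4]
width: 4.2
```

```bash
python3 - <<'E'
from h import *
st(); o,_=save('wrist','w6'); crop('w6',150,0,400,240,'w6.png')
E
```

```text
t 3.45 p [ 497.  -366.9   53.5] q [-0.941  0.782  2.205  2.335  0.888 -1.446] psi -12.2 pitch 32.7 roll 0.4 F [ 0.1  0.7 -0.4] w 4.2
scale 2.5
```

```bash
cat > fit.py <<'E'
from h import *
def fithook(o,pts,model,c0,yaw0,fixz=None):
    def f(v): return (wproj(o,[loc(v[:3],v[3],m) for m in model])-pts).ravel()
    r=least_squares(f,[*c0,yaw0]); print('crown',r.x.round(1),'res',r.fun.round(1)); return r.x
E
python3 - <<'E'
from fit import *
o=readout.get_obs()
pts=np.array([[320,213],[278.8,213],[288,105.2],[350,105.2]])
v=fithook(o,pts,np.array([[-20,-8,-60],[-20,8,-60],[-20,8,-9],[-20,-8,-9]]),[482,-380,175],-12)
Rw=R.from_rotvec(o['orientation']).as_matrix()
print('tcp in hook frame',R.from_euler('z',-v[3],degrees=True).apply(o['ee_pos']-v[:3]))
# lift plan
s=planq(o['ee_pos']+[0,0,36],Rt(-12.2,32.7),1,n=6)
s=planq(loc(s[0],-12.2,[-70,0,0]),Rt(-12.2,32.7),1,start=s)
E
```

```text
crown [ 489.2 -381.1  168.8  -12. ] res [ 0.4  1.5  2.3  1.6  2.3 -2.2 -4.4  0.1]
tcp in hook frame [   4.64707204   15.53788001 -115.33501292]
need 1.0 n 6 qend [-0.94  0.69  2.22  2.29  0.84 -1.36]
[[[0.005,0.0,-0.0032],[-0.0001,0.0001,0.0014],1],[[0.0051,0.0001,-0.0033],[-0.0001,0.0001,0.0014],1],[[0.005,-0.0,-0.0032],[-0.0001,0.0001,0.0014],1],[[0.0051,0.0,-0.0033],[-0.0001,0.0001,0.0014],1],[[0.005,0.0,-0.0032],[-0.0001,0.0001,0.0014],1],[[0.0051,0.0,-0.0033],[-0.0001,0.0001,0.0014],1]]
need 2.0 n 2 qend [-1.08  0.69  2.32  2.21  0.92 -1.44]
[[[-0.0189,-0.0,-0.0295],[0.0,0.0,0.0],1],[[-0.0189,0.0,-0.0294],[0.0,0.0,0.0],1]]
```

>>> carry_out(
  rows=[
    [[0.005,0,-0.0032],[0,0,0],1],
    [[0.005,0,-0.0032],[0,0,0],1],
    [[0.005,0,-0.0032],[0,0,0],1],
    [[0.005,0,-0.0032],[0,0,0],1],
    [[0.005,0,-0.0032],[0,0,0],1],
    [[0.005,0,-0.0032],[0,0,0],1],
    [[0,0,0],[0,0,0],1],
  ],
)

```text
t: 4.08
ee_pos: [497.5, -367.1, 90.9]
orientation: [2.652, -0.271, 1.45]
ft_force: [0.2, -0.1, -1.2]
width: 3.5
```

```bash
python3 - <<'E'
from h import *
st(); o,_=save('wrist','w7'); crop('w7',150,0,400,240,'w7.png')
E
```

```text
t 4.08 p [ 497.5 -367.1   90.9] q [-0.94   0.688  2.219  2.286  0.836 -1.37 ] psi -12.2 pitch 32.6 roll 0.5 F [ 0.2 -0.1 -1.2] w 3.5
scale 2.5
```

```bash
python3 - <<'E'
from h import *
o=readout.get_obs()
s=planq(loc(o['ee_pos'],-12.2,[-70,0,0]),Rt(-12.2,32.7),1,n=4)
s=planq([475,-170,170],Rt(-8,33),1,start=s)
s=planq([490,12,207],Rt(-4.7,33),1,start=s)
E
```

```text
need 2.0 n 4 qend [-1.07  0.68  2.32  2.21  0.92 -1.44]
[[[-0.0094,-0.0001,-0.0147],[-0.0,-0.0002,0.0023],1],[[-0.0095,-0.0001,-0.0148],[-0.0,-0.0002,0.0023],1],[[-0.0094,-0.0,-0.0147],[-0.0,-0.0002,0.0023],1],[[-0.0095,-0.0,-0.0147],[-0.0,-0.0002,0.0023],1]]
need 6.0 n 6 qend [-0.6   0.41  2.51  2.6   0.8  -1.43]
[[[0.0118,-0.0313,-0.0063],[0.0103,-0.0009,-0.0066],1],[[0.0119,-0.0313,-0.0059],[0.0103,-0.0009,-0.0066],1],[[0.0122,-0.0313,-0.0057],[0.0103,-0.0009,-0.0066],1],[[0.0123,-0.0312,-0.0053],[0.0103,-0.0009,-0.0066],1],[[0.0126,-0.0312,-0.005],[0.0103,-0.0009,-0.0066],1],[[0.0127,-0.0312,-0.0047],[0.0103,-0.0009,-0.0066],1]]
need 6.2 n 7 qend [ 0.09  0.25  2.54  3.38  0.65 -1.67]
[[[0.0036,-0.026,-0.0041],[0.0069,0.0,-0.0045],1],[[0.0038,-0.0261,-0.004],[0.0069,0.0,-0.0045],1],[[0.0038,-0.0261,-0.0038],[0.0069,0.0,-0.0045],1],[[0.004,-0.026,-0.0036],[0.0069,0.0,-0.0045],1],[[0.0041,-0.0261,-0.0034],[0.0069,0.0,-0.0045],1],[[0.0042,-0.0261,-0.0032],[0.0069,0.0,-0.0045],1],[[0.0043,-0.0261,-0.0031],[0.0069,0.0,-0.0045],1]]
```

>>> carry_out(
  rows=[
    [[-0.0094,0,-0.0147],[0,0,0],1],
    [[-0.0094,0,-0.0147],[0,0,0],1],
    [[-0.0094,0,-0.0147],[0,0,0],1],
    [[-0.0094,0,-0.0147],[0,0,0],1],
    [[0.009,-0.0235,-0.0047],[0.008,-0.001,-0.005],1],
    [[0.009,-0.0235,-0.0045],[0.008,-0.001,-0.005],1],
    [[0.009,-0.0235,-0.0044],[0.008,-0.001,-0.005],1],
    [[0.0092,-0.0235,-0.0042],[0.008,-0.001,-0.005],1],
    [[0.0093,-0.0235,-0.004],[0.008,-0.001,-0.005],1],
    [[0.0094,-0.0235,-0.0038],[0.008,-0.001,-0.005],1],
    [[0.0095,-0.0234,-0.0036],[0.008,-0.001,-0.005],1],
    [[0.0096,-0.0234,-0.0036],[0.008,-0.001,-0.005],1],
  ],
)

```text
t: 5.13
ee_pos: [474.1, -168.0, 168.3]
orientation: [2.701, -0.175, 1.458]
ft_force: [0.7, 0.0, -0.5]
width: 4.1
```

```bash
python3 - <<'E'
from h import *
st()
s=planq([490,12,207],Rt(-4.7,33),1,n=9)
E
```

```text
t 5.13 p [ 474.1 -168.   168.3] q [-0.596  0.413  2.512  2.598  0.8   -1.443] psi -7.8 pitch 33.2 roll 0.3 F [ 0.7  0.  -0.5] w 4.1
need 6.2 n 9 qend [ 0.09  0.25  2.54  3.38  0.65 -1.67]
[[[0.0032,-0.02,-0.0032],[0.005,0.0005,-0.0026],1],[[0.0032,-0.0201,-0.003],[0.005,0.0005,-0.0026],1],[[0.0033,-0.02,-0.003],[0.005,0.0005,-0.0026],1],[[0.0034,-0.0201,-0.0028],[0.005,0.0005,-0.0026],1],[[0.0034,-0.0201,-0.0028],[0.005,0.0005,-0.0026],1],[[0.0035,-0.02,-0.0026],[0.005,0.0005,-0.0026],1],[[0.0035,-0.0201,-0.0026],[0.005,0.0005,-0.0026],1],[[0.0035,-0.0201,-0.0024],[0.005,0.0005,-0.0026],1],[[0.0037,-0.0201,-0.0023],[0.005,0.0005,-0.0026],1]]
```

>>> carry_out(
  rows=[
    [[0.0032,-0.02,-0.0032],[0.005,0.0005,-0.0026],1],
    [[0.0032,-0.0201,-0.003],[0.005,0.0005,-0.0026],1],
    [[0.0033,-0.02,-0.003],[0.005,0.0005,-0.0026],1],
    [[0.0034,-0.0201,-0.0028],[0.005,0.0005,-0.0026],1],
    [[0.0034,-0.0201,-0.0028],[0.005,0.0005,-0.0026],1],
    [[0.0035,-0.02,-0.0026],[0.005,0.0005,-0.0026],1],
    [[0.0035,-0.0201,-0.0026],[0.005,0.0005,-0.0026],1],
    [[0.0035,-0.0201,-0.0024],[0.005,0.0005,-0.0026],1],
    [[0.0037,-0.0201,-0.0023],[0.005,0.0005,-0.0026],1],
    [[0,0,0],[0,0,0],1],
    [[0,0,0],[0,0,0],1],
  ],
)

```text
t: 6.05
ee_pos: [490.2, 12.4, 207.1]
orientation: [2.725, -0.107, 1.482]
ft_force: [-0.6, -0.0, -1.0]
width: 4.3
```

```bash
python3 - <<'E'
from h import *
st()
for n in ('wrist','top','scene'): save(n,n+'8')
crop('wrist8',60,0,460,240,'w8.png'); crop('top8',190,130,350,230,'t8.png'); crop('scene8',170,80,310,185,'s8.png')
E
```

```text
t 6.05 p [490.2  12.4 207.1] q [ 0.09   0.253  2.541  3.376  0.655 -1.666] psi -4.5 pitch 32.9 roll 0.0 F [-0.6 -0.  -1. ] w 4.3
scale 2.0
scale 5.0
scale 5.714285714285714
```

```bash
python3 - <<'E'
from h import *
np.set_printoptions(precision=1,suppress=True)
f=lambda x,y:(190+x/5,130+y/5)
nk=onz('top',*f(355.5,200),280); nl=onz('top',*f(333,199),280); nr=onz('top',*f(378,201),280)
a=onz('top',*f(355,283),326);b=onz('top',*f(350,366),310);
L=onz('top',*f(335,300),332);Rr=onz('top',*f(375,300),332)
print('neck',nk,nl,nr,'hook far',a,'near',b,'mid y',L,Rr,(L+Rr)/2)
for z in (326,332): print(z, onz('top',*f(355,300),z))
yw=-4.7
g=R.from_euler('z',4.7,degrees=True)
print('stand-frame rel (hook-neck):',g.apply((L+Rr)/2-nk))
o=readout.get_obs(); print('tcp rel neck',g.apply(o['ee_pos']-nk))
E
```

```text
neck [538.3  -4.1 280. ] [538.7   6.6 280. ] [537.9 -14.8 280. ] hook far [493.1  -4.6 326. ] near [456.7  -2.5 310. ] mid y [484.6   4.3 332. ] [484.8 -13.7 332. ] [484.7  -4.7 332. ]
326 [485.4  -4.7 326. ]
332 [484.7  -4.7 332. ]
stand-frame rel (hook-neck): [-53.4  -5.   52. ]
tcp rel neck [-49.6  10.2 -73.6]
```

```bash
python3 - <<'E'
from h import *
np.set_printoptions(precision=1,suppress=True)
o=readout.get_obs()
f=lambda x,y:(60+x/2,0+y/2)
def onx(u,v,x):
    C,d=wray(o,u,v); return C+d*(x-C[0])/d[0]
for y in (130,168,205): print('left shoulder',onx(*f(405,y),539-(0 if y!=168 else 11)))
print('hook strip lower L,R (shank face x=c-20)',onx(*f(455,212),455),onx(*f(581,212),455), 'bottom',onx(*f(438,425),455),onx(*f(522,425),455))
P=[[-20,8,-9],[-20,-8,-9],[-20,8,-60],[-20,-8,-60]]
C=imaging.camera_params('wrist')
for x in (470,475,480): print(x,((wproj(o,[loc([x,-4.4,328],-4.6,v) for v in P])-[60,0])*2).round(0).tolist())
E
```

```text
left shoulder [539.    5.5 291.4]
left shoulder [528.    6.4 285.8]
left shoulder [539.    5.5 268. ]
hook strip lower L,R (shank face x=c-20) [455.    6.6 318.1] [455.   -9.6 318. ] bottom [455.    7.  276.2] [455.   -8.1 274.5]
470 [[473.0, 225.0], [606.0, 230.0], [449.0, 472.0], [537.0, 470.0]]
475 [[466.0, 203.0], [592.0, 208.0], [445.0, 449.0], [531.0, 448.0]]
480 [[459.0, 183.0], [580.0, 188.0], [442.0, 427.0], [526.0, 426.0]]
```

```bash
python3 - <<'E'
from h import *
crop('scene8',240,130,290,185,'s8b.png')
E
```

```text
scale 10.909090909090908
```

```bash
cat > ov.py <<'E'
from h import *
def prof():
    o=[(20,-25)]+[(20*np.cos(a),-16+20*np.sin(a)) for a in np.linspace(0.35,np.pi-.35,13)]+[(-20,-9),(-20,-60),(-2,-78)]
    i=[(16,-25)]+[(16*np.cos(a),-16+16*np.sin(a)) for a in np.linspace(0.4,np.pi-.4,13)]+[(-16,-9),(-16,-60),(2,-78)]
    return o,i
def lines():
    L=[]
    for pr in prof():
        for y in (8,-8): L.append([(x,y,z) for x,z in pr])
    for x in (8,-8):
        L.append([(x,0,-84),(x,16,-98),(x,16,-128)]+[(x,16*np.cos(a),-128+16*np.sin(-a)) for a in np.linspace(0,np.pi,9)]+[(x,-16,-123)])
    return [np.array(l,float) for l in L]
def place(L,c,yaw,tilt,piv=-112):
    Rm=R.from_euler('z',yaw,degrees=True)*R.from_euler('y',tilt,degrees=True)
    return [np.array(c)+R.from_euler('z',yaw,degrees=True).apply([0,0,piv])+Rm.apply(l-[0,0,piv]) for l in L]
def draw(raw,cam,o,LL,x0,y0,x1,y1,out,col=(0,255,0)):
    im=cv2.imread('pics/'+raw+'_raw.png')[y0:y1,x0:x1]; s=min(800/im.shape[1],600/im.shape[0]); im=cv2.resize(im,None,fx=s,fy=s,interpolation=cv2.INTER_CUBIC)
    for l in LL:
        p=wproj(o,l) if cam=='wrist' else proj(cam,l); p=((p-[x0,y0]+0.0)*s).astype(np.int32); cv2.polylines(im,[p],False,col,1)
    cv2.imwrite('pics/'+out,im); return im
E
python3 - <<'E'
from ov import *
o=readout.get_obs()
ims=[];wm=[]
for t in (0,-4):
    LL=place(lines(),[475,-4,328],-4.6,t)
    a=draw('scene8','scene',o,LL,240,130,290,185,'x.png'); b=draw('wrist8','wrist',o,LL,220,0,380,240,'x.png'); ims.append(cv2.resize(a,(400,440)));wm.append(cv2.resize(b,(400,600)))
cv2.imwrite('pics/ov1.png',np.hstack(ims)); cv2.imwrite('pics/ov2.png',np.hstack(wm))
E
python3 - <<'E'
from h import *
s=planq([490.2+30,12.0,201],Rt(-4.7,33),1,n=5)
s=planq([490.2+60,11.7,201],Rt(-4.7,33),1,n=6,start=s)
E
```

```text
need 1.0 n 5 qend [ 0.08  0.3   2.48  3.37  0.64 -1.67]
[[[0.0024,-0.0009,0.0056],[0.0003,-0.0,-0.0],1],[[0.0024,-0.0008,0.0057],[0.0003,-0.0,-0.0],1],[[0.0023,-0.0009,0.0056],[0.0003,-0.0,-0.0],1],[[0.0024,-0.0009,0.0057],[0.0003,-0.0,-0.0],1],[[0.0024,-0.0008,0.0056],[0.0003,-0.0,-0.0],1]]
need 1.0 n 6 qend [ 0.07  0.32  2.42  3.37  0.6  -1.68]
[[[0.0027,-0.0004,0.0042],[0.0,0.0,0.0],1],[[0.0027,-0.0003,0.0042],[0.0,0.0,0.0],1],[[0.0027,-0.0004,0.0041],[0.0,0.0,0.0],1],[[0.0028,-0.0003,0.0042],[0.0,0.0,0.0],1],[[0.0027,-0.0004,0.0042],[0.0,0.0,0.0],1],[[0.0027,-0.0004,0.0042],[0.0,0.0,0.0],1]]
```

>>> carry_out(
  rows=[
    [[0.0024,-0.0008,0.0056],[0,0,0],1],
    [[0.0024,-0.0008,0.0056],[0,0,0],1],
    [[0.0024,-0.0008,0.0056],[0,0,0],1],
    [[0.0024,-0.0008,0.0056],[0,0,0],1],
    [[0.0024,-0.0008,0.0056],[0,0,0],1],
    [[0,0,0],[0,0,0],1],
  ],
)

```text
t: 6.7
ee_pos: [522.0, 12.4, 201.7]
orientation: [2.723, -0.112, 1.482]
ft_force: [-0.1, 0.0, -1.1]
width: 3.4
```

```bash
python3 - <<'E'
from ov import *
st()
o,_=save('wrist','w9'); save('scene','s9'); save('top','t9')
LL=place(lines(),[478+o['ee_pos'][0]-490.2,-3.6+o['ee_pos'][1]-12.4,329+o['ee_pos'][2]-207.1],-4.6,0)
a=draw('s9','scene',o,LL,230,130,290,190,'x.png'); b=draw('w9','wrist',o,LL,180,0,380,240,'x.png')
cv2.imwrite('pics/ov3.png',np.hstack([cv2.resize(a,(500,500)),cv2.resize(cv2.imread('pics/x.png'),(300,500))])); crop('w9',150,0,400,200,'w9.png'); crop('t9',220,150,300,210,'t9.png')
E
```

```text
t 6.7 p [522.   12.4 201.7] q [ 0.083  0.298  2.481  3.376  0.641 -1.669] psi -4.7 pitch 32.9 roll 0.0 F [-0.1  0.  -1.1] w 3.4
scale 3.0
scale 10.0
```

```bash
python3 - <<'E'
from h import *
f=lambda x,y:(220+x/10,150+y/10)
for l,p,z in (('neckL',(369,190),280),('neckR',(450,200),280),('hkL far',(368,235),318),('hkR far',(448,235),318),('hkL mid',(362,330),328),('hkR mid',(440,330),328),('tip far edge',(408,228),310)): print(l,onz('top',*f(*p),z).round(1))
E
```

```text
neckL [540.7   5.9 280. ]
neckR [538.4 -13.4 280. ]
hkL far [524.2   5.4 318. ]
hkR far [524.3 -12.9 318. ]
hkL mid [501.    6.3 328. ]
hkR mid [501.1 -11.3 328. ]
tip far edge [527.1  -3.7 310. ]
```

```bash
python3 - <<'E'
from h import *
s=planq([552,11.3,201],Rt(-4.7,33),1,n=6)
E
```

```text
need 1.0 n 6 qend [ 0.07  0.32  2.42  3.37  0.6  -1.68]
[[[0.0028,-0.0002,0.0045],[0.0001,-0.0,0.0001],1],[[0.0029,-0.0003,0.0045],[0.0001,-0.0,0.0001],1],[[0.0028,-0.0002,0.0044],[0.0001,-0.0,0.0001],1],[[0.0028,-0.0002,0.0045],[0.0001,-0.0,0.0001],1],[[0.0029,-0.0003,0.0045],[0.0001,-0.0,0.0001],1],[[0.0028,-0.0002,0.0045],[0.0001,-0.0,0.0001],1]]
```

>>> carry_out(
  rows=[
    [[0.0028,-0.0002,0.0045],[0,0,0],1],
    [[0.0028,-0.0002,0.0045],[0,0,0],1],
    [[0.0028,-0.0002,0.0045],[0,0,0],1],
    [[0.0028,-0.0002,0.0045],[0,0,0],1],
    [[0.0028,-0.0002,0.0045],[0,0,0],1],
    [[0.0028,-0.0002,0.0045],[0,0,0],1],
    [[0,0,0],[0,0,0],1],
    [[0,0,0],[0,0,0],1],
  ],
)

```text
t: 7.52
ee_pos: [552.4, 11.1, 201.0]
orientation: [2.724, -0.111, 1.48]
ft_force: [-0.4, 0.0, -0.5]
width: 3.6
```

```bash
python3 - <<'E'
from ov import *
st()
o,_=save('wrist','w10'); save('scene','s10'); save('top','t10')
crop('w10',150,0,400,200,'w10.png'); crop('t10',220,150,300,210,'t10.png'); crop('s10',215,120,285,190,'s10.png')
E
```

```text
t 7.52 p [552.4  11.1 201. ] q [ 0.07   0.323  2.421  3.368  0.604 -1.675] psi -4.7 pitch 32.9 roll 0.0 F [-0.4  0.  -0.5] w 3.6
scale 3.0
scale 10.0
scale 8.571428571428571
```

```bash
python3 - <<'E'
from h import *
f=lambda x,y:(220+x/10,150+y/10)
for l,p,z in (('neckL',(369,190),280),('hkL',(379,180),326),('hkR',(448,180),326),('near L',(370,255),316),('near R',(446,255),316),('far',(415,100),310)): print(l,onz('top',*f(*p),z).round(1))
o=readout.get_obs()
def onx(u,v,x):
    C,d=wray(o,u,v); return C+d*(x-C[0])/d[0]
for y in (360,530): print('neckL wrist',onx(150+369/3,y/3,539).round(1))
print('shank L/R', [onx(150+a/3,317/3,519).round(1) for a in (414,603)],[onx(150+a/3,590/3,519).round(1) for a in (392,537)])
E
```

```text
neckL [540.7   5.9 280. ]
hkL [535.6   2.9 326. ]
hkR [535.7 -12.8 326. ]
near L [519.8   4.9 316. ]
near R [520.  -12.5 316. ]
far [557.  -5. 310.]
neckL wrist [539.    8.1 293.2]
neckL wrist [539.    7.4 265.6]
shank L/R [array([519. ,   7. , 311.4]), array([519. ,  -9.7, 311.2])] [array([519. ,   7.3, 276.5]), array([519. ,  -9.5, 274.9])]
```

>>> carry_out(
  rows=[
    [[-0.0034,-0.0008,0.0022],[0,0,0],1],
    [[-0.0034,0,0.0022],[0,0,0],1],
    [[-0.0034,0,0.0022],[0,0,0],1],
    [[-0.0034,0,0.0022],[0,0,0],1],
    [[-0.0034,0,0.0022],[0,0,0],1],
    [[-0.0034,0,0.0022],[0,0,0],1],
    [[-0.0025,0,0.0016],[0,0,0],1],
    [[0,0,0],[0,0,0],1],
  ],
)

```text
t: 8.33
ee_pos: [551.9, 11.9, 172.8]
orientation: [2.725, -0.111, 1.478]
ft_force: [0.6, -1.1, -1.8]
width: 4.0
```

```bash
python3 - <<'E'
from ov import *
st()
o,_=save('wrist','w11'); save('scene','s11'); save('top','t11')
crop('w11',150,0,400,200,'w11.png'); crop('t11',220,150,300,210,'t11.png'); crop('s11',215,120,285,190,'s11.png')
E
```

```text
t 8.33 p [551.9  11.9 172.8] q [ 0.073  0.414  2.43   3.344  0.701 -1.642] psi -4.7 pitch 33.0 roll 0.0 F [ 0.6 -1.1 -1.8] w 4.0
scale 3.0
scale 10.0
scale 8.571428571428571
```

>>> carry_out(
  rows=[
    [[-0.0017,0.0003,0.0011],[0,0,0],1],
    [[-0.0017,0,0.0011],[0,0,0],1],
    [[-0.0017,0,0.0011],[0,0,0],1],
    [[0,0,0],[0,0,0],1],
  ],
)

```text
t: 8.82
ee_pos: [552.0, 11.6, 167.3]
orientation: [2.724, -0.111, 1.48]
ft_force: [-0.8, 0.4, -1.1]
width: 3.8
```

```bash
python3 - <<'E'
from ov import *
st()
o,_=save('wrist','w12'); save('top','t12')
crop('w12',150,0,400,200,'w12.png'); crop('t12',235,155,285,190,'t12.png')
E
```

```text
t 8.82 p [552.   11.6 167.3] q [ 0.072  0.433  2.431  3.338  0.722 -1.635] psi -4.7 pitch 33.0 roll 0.0 F [-0.8  0.4 -1.1] w 3.8
scale 3.0
scale 16.0
```

>>> carry_out(
  rows=[
    [[-0.0013,0,0.0008],[0,0,0],1],
    [[-0.0013,0,0.0008],[0,0,0],1],
    [[0,0,0],[0,0,0],1],
  ],
)

```text
t: 9.17
ee_pos: [552.0, 11.6, 164.4]
orientation: [2.724, -0.111, 1.48]
ft_force: [-1.6, -0.1, -1.0]
width: 4.1
```

```bash
python3 - <<'E'
from ov import *
st()
E
```

```text
t 9.17 p [552.   11.6 164.4] q [ 0.072  0.443  2.431  3.335  0.732 -1.632] psi -4.7 pitch 33.0 roll 0.0 F [-1.6 -0.1 -1. ] w 4.1
```

>>> carry_out(
  rows=[
    [[-0.0013,0,0.0008],[0,0,0],1],
    [[-0.0013,0,0.0008],[0,0,0],1],
    [[0,0,0],[0,0,0],1],
  ],
)

```text
t: 9.42
ee_pos: [552.3, 11.6, 161.8]
orientation: [2.723, -0.111, 1.482]
ft_force: [-0.6, -1.0, 1.5]
width: 3.6
```

```bash
python3 - <<'E'
from ov import *
st()
o,_=save('wrist','w13'); crop('w13',150,0,400,200,'w13.png')
E
```

```text
t 9.42 p [552.3  11.6 161.8] q [ 0.072  0.453  2.431  3.333  0.744 -1.629] psi -4.7 pitch 32.9 roll 0.0 F [-0.6 -1.   1.5] w 3.6
scale 3.0
```

>>> carry_out(
  rows=[
    [[-0.0006,0,0.0004],[0,0,0],1],
    [[0,0,0],[0,0,0],1],
  ],
)

```text
t: 9.63
ee_pos: [552.2, 11.6, 161.1]
orientation: [2.723, -0.111, 1.481]
ft_force: [-0.4, -1.2, 2.1]
width: 3.5
```

```bash
python3 - <<'E'
from ov import *
st()
E
```

```text
t 9.63 p [552.2  11.6 161.1] q [ 0.072  0.455  2.432  3.333  0.746 -1.628] psi -4.7 pitch 32.9 roll 0.0 F [-0.4 -1.2  2.1] w 3.5
```

>>> carry_out(
  rows=[
    [[0,0,0],[0,0,0],0.92],
    [[0,0,0],[0,0,0],0.86],
    [[0,0,0],[0,0,0],0.82],
    [[0,0,0],[0,0,0],0.8],
    [[0,0,0],[0,0,0],0.8],
  ],
)

```text
t: 10.05
ee_pos: [552.0, 11.6, 160.8]
orientation: [2.724, -0.111, 1.48]
ft_force: [0.2, -0.3, 0.4]
width: 17.4
```

```bash
python3 - <<'E'
from ov import *
st()
o,_=save('wrist','w14'); crop('w14',150,0,400,260,'w14.png'); save('scene','s14'); crop('s14',205,120,285,190,'s14.png')
E
```

```text
t 10.05 p [552.   11.6 160.8] q [ 0.072  0.456  2.432  3.333  0.745 -1.628] psi -4.7 pitch 33.0 roll 0.0 F [ 0.2 -0.3  0.4] w 17.4
scale 2.3076923076923075
scale 8.571428571428571
```

```bash
python3 - <<'E'
from h import *
o=readout.get_obs()
s=planq(loc(o['ee_pos'],-4.7,[-60,0,0]),Rt(-4.7,33),0.8,n=6)
E
```

```text
need 2.0 n 6 qend [ 0.11  0.45  2.55  3.36  0.85 -1.61]
[[[-0.0054,-0.0,-0.0084],[0.0,-0.0001,0.0001],0.8],[[-0.0055,-0.0,-0.0084],[0.0,-0.0001,0.0001],0.8],[[-0.0054,-0.0,-0.0084],[0.0,-0.0001,0.0001],0.8],[[-0.0055,0.0,-0.0084],[0.0,-0.0001,0.0001],0.8],[[-0.0054,0.0,-0.0083],[0.0,-0.0001,0.0001],0.8],[[-0.0055,0.0,-0.0084],[0.0,-0.0001,0.0001],0.8]]
```

>>> carry_out(
  rows=[
    [[-0.0054,0,-0.0084],[0,0,0],0.8],
    [[-0.0054,0,-0.0084],[0,0,0],0.8],
    [[-0.0054,0,-0.0084],[0,0,0],0.8],
    [[-0.0054,0,-0.0084],[0,0,0],0.8],
    [[-0.0054,0,-0.0084],[0,0,0],0.8],
    [[-0.0054,0,-0.0084],[0,0,0],0.8],
    [[0,0,0],[0,0,0],0.8],
  ],
)

```text
t: 10.73
ee_pos: [489.6, 16.6, 160.4]
orientation: [2.726, -0.11, 1.476]
ft_force: [-0.6, 0.3, -0.5]
width: 17.4
```

```bash
python3 - <<'E'
from ov import *
st()
o,_=save('wrist','w15'); crop('w15',100,0,440,255,'w15.png'); save('top','t15'); crop('t15',230,150,300,200,'t15.png')
np.set_printoptions(precision=1,suppress=True)
E
```

```text
t 10.73 p [489.6  16.6 160.4] q [ 0.112  0.445  2.555  3.357  0.855 -1.608] psi -4.7 pitch 33.1 roll 0.1 F [-0.6  0.3 -0.5] w 17.4
scale 2.3529411764705883
scale 11.428571428571429
```

```bash
python3 - <<'E'
from ov import *
np.set_printoptions(precision=2,suppress=True)
o=readout.get_obs()
M=np.array([[-8,-16,-123],[-8,-12,-123],[-8,16,-98],[-8,0,-144],[-20,8,-60],[-20,-8,-60],[-20,8,-9],[-20,-8,-9]],float)
P=np.array([[484,414],[470,416],[377,357],[428,458],[411,277],[484,277],[416,50],[508,50]])/2.35294+[100,0]
def f(v,full=True):
    X=place([M],v[:3],v[3],v[4],piv=0)[0]; return (wproj(o,X)-P).ravel()
for t in (None,0):
    g=(lambda v:f(v)) if t is None else (lambda v:f([*v[:4],0]))
    r=least_squares(g,[539,-4,285,-4.7,0]); print(r.x,r.fun.reshape(-1,2).round(1).tolist())
    v=r.x; print('curl', place([np.array([[0,0,-140.]])],v[:3],v[3],v[4] if t is None else 0,piv=0)[0])
E
```

```text
[533.31  -1.21 288.63  -5.42  -5.49] [[0.2, 1.1], [0.4, 0.2], [-1.1, -0.4], [-0.7, -0.2], [-0.7, -1.2], [0.0, -0.5], [0.2, -0.4], [1.1, 1.4]]
curl [[546.64  -2.48 149.27]]
[549.36  -2.88 282.11  -2.1    0.  ] [[-0.6, 2.0], [-0.2, 1.3], [0.1, 1.0], [-0.4, 3.0], [1.2, -3.9], [-0.5, -4.1], [1.9, 0.7], [-2.0, 1.8]]
curl [[549.36  -2.88 142.11]]
```

```bash
cat > jp.py <<'E'
from h import *
np.set_printoptions(precision=2,suppress=True)
def qtarget(bar,yaw,pitch,g,up,q0,fl=True):
    cp,sp=np.cos(np.radians(pitch)),np.sin(np.radians(pitch)); M=np.diag([-1,-1,1]) if fl else np.eye(3)
    p=loc(bar,yaw,np.array([g+10*cp,0,-10*sp+up])); return p,Rt(yaw,pitch)@M, ik(p,Rt(yaw,pitch)@M,q0=q0,nt=1)
def jrows(qa,qb,hand,f=0.8,n=None):
    qa,qb=np.array(qa),np.array(qb); n=n or int(np.ceil(np.max(np.abs(qb-qa)/STEP)/f)); out=[]
    for i in range(n):
        q=qa+(qb-qa)*i/n; q2=qa+(qb-qa)*(i+1)/n; R0=fkR(q); sh=R0.inv().apply(fkp2(q2,K)-fkp2(q,K))/1000; w=(R0.inv()*fkR(q2)).as_rotvec()
        out.append([sh.round(4).tolist(),w.round(4).tolist(),hand])
    return out
def info(q):
    p=fkp2(q,K); z=fkR(q).as_matrix()[:,2]; Rm=fkR(q); body=p-80*z; corners=[Rm.apply([sx*37.5,sy*89,-80])+p for sx in(-1,1) for sy in (-1,1)]
    return p.round(0),'z',z.round(2),'wrist',(p-309*z).round(0),'cornersxyz',np.min(corners,0).round(0),np.max(corners,0).round(0)
E
python3 - <<'E'
from jp import *
o=readout.get_obs(); q0=o['qpos']
p,Rm,qt=qtarget([506,329.5,110],-9.5,67,-34,60,[.78,.37,1.97,-.63,.62,-.15]); print(p,qt)
for a in np.linspace(0,1,9): q=q0+(qt-q0)*a; print(round(a,2),q.round(2),*info(q))
E
```

```text
[476.32 334.47 160.79] [ 0.76  0.37  1.96 -0.55  0.63 -0.22]
0.0 [ 0.11  0.45  2.55  3.36  0.85 -1.61] [492.  17. 161.] z [ 0.84 -0.07 -0.54] wrist [233.  38. 329.] cornersxyz [397. -68. 173.] [452. 113. 236.]
0.12 [ 0.19  0.44  2.48  2.87  0.83 -1.44] [509. 174. 178.] z [ 0.79  0.36 -0.5 ] wrist [265.  64. 332.] cornersxyz [394.  58. 180.] [498. 233. 255.]
0.25 [ 0.27  0.43  2.4   2.38  0.8  -1.26] [463. 301. 183.] z [ 0.55  0.67 -0.51] wrist [294.  95. 339.] cornersxyz [338. 176. 186.] [500. 319. 260.]
0.38 [ 0.35  0.42  2.33  1.89  0.77 -1.09] [386. 373. 170.] z [ 0.22  0.79 -0.58] wrist [318. 131. 349.] cornersxyz [276. 265. 185.] [460. 356. 248.]
0.5 [ 0.43  0.41  2.26  1.4   0.74 -0.92] [317. 388. 144.] z [-0.07  0.7  -0.71] wrist [338. 170. 362.] cornersxyz [230. 295. 171.] [415. 369. 229.]
0.62 [ 0.52  0.4   2.18  0.91  0.72 -0.74] [289. 362. 115.] z [-0.2   0.48 -0.85] wrist [352. 213. 378.] cornersxyz [211. 254. 159.] [400. 393. 207.]
0.75 [ 0.6   0.39  2.11  0.42  0.69 -0.57] [315. 326.  99.] z [-0.15  0.22 -0.97] wrist [360. 259. 398.] cornersxyz [239. 219. 162.] [414. 398. 191.]
0.88 [ 0.68  0.38  2.03 -0.07  0.66 -0.4 ] [386. 309. 112.] z [ 0.08  0.01 -1.  ] wrist [362. 306. 420.] cornersxyz [308. 212. 186.] [452. 405. 198.]
1.0 [ 0.76  0.37  1.96 -0.55  0.63 -0.22] [476. 334. 161.] z [ 0.39 -0.06 -0.92] wrist [357. 354. 445.] cornersxyz [397. 246. 220.] [494. 433. 249.]
```

```bash
python3 - <<'E'
from jp import *
o=readout.get_obs(); q0=o['qpos']
p,Rm,qt=qtarget([506,329.5,110],-9.5,67,-44,90,[.78,.37,1.97,-.63,.62,-.15]); print(p,qt)
qW=np.array([.43,.18,2.22,1.4,.74,-.92]); 
for A,B in((q0,qW),(qW,qt)):
  for a in np.linspace(0,1,6): q=A+(B-A)*a; print(round(a,2),q.round(2),*info(q))
for r in (jrows(q0,qW,.6),jrows(qW,qt,.6)): print(len(r)); print(str(r).replace(' ',''))
E
```

```text
[466.46 336.12 190.79] [ 0.77  0.32  1.95 -0.52  0.69 -0.26]
0.0 [ 0.11  0.45  2.55  3.36  0.85 -1.61] [492.  17. 161.] z [ 0.84 -0.07 -0.54] wrist [233.  38. 329.] cornersxyz [397. -68. 173.] [452. 113. 236.]
0.2 [ 0.17  0.39  2.49  2.97  0.83 -1.47] [521. 145. 201.] z [ 0.84  0.28 -0.46] wrist [261.  58. 344.] cornersxyz [411.  34. 201.] [497. 211. 275.]
0.4 [ 0.24  0.34  2.42  2.57  0.81 -1.33] [505. 259. 237.] z [ 0.71  0.57 -0.41] wrist [286.  82. 364.] cornersxyz [380. 134. 234.] [516. 292. 305.]
0.6 [ 0.3   0.29  2.35  2.18  0.79 -1.2 ] [459. 343. 259.] z [ 0.49  0.76 -0.42] wrist [307. 109. 390.] cornersxyz [337. 222. 253.] [502. 343. 333.]
0.8 [ 0.37  0.23  2.29  1.79  0.76 -1.06] [405. 392. 266.] z [ 0.27  0.82 -0.5 ] wrist [322. 137. 421.] cornersxyz [296. 287. 259.] [471. 364. 354.]
1.0 [ 0.43  0.18  2.22  1.4   0.74 -0.92] [363. 406. 264.] z [ 0.1   0.78 -0.62] wrist [332. 166. 456.] cornersxyz [260. 312. 261.] [451. 376. 366.]
0.0 [ 0.43  0.18  2.22  1.4   0.74 -0.92] [363. 406. 264.] z [ 0.1   0.78 -0.62] wrist [332. 166. 456.] cornersxyz [260. 312. 261.] [451. 376. 36
[... 1585 characters left out ...]
,0.0069],[0.0756,-0.0545,-0.0776],0.6],[[-0.0108,-0.0136,0.0062],[0.0703,-0.0582,-0.0789],0.6],[[-0.0117,-0.011,0.0054],[0.0648,-0.0619,-0.08],0.6],[[-0.0127,-0.0085,0.0046],[0.0591,-0.0654,-0.0808],0.6],[[-0.0136,-0.0059,0.0037],[0.0533,-0.0689,-0.0815],0.6],[[-0.0146,-0.0034,0.0027],[0.0474,-0.0721,-0.0819],0.6],[[-0.0157,-0.0009,0.0018],[0.0414,-0.0753,-0.0821],0.6],[[-0.0168,0.0016,0.0008],[0.0353,-0.0782,-0.082],0.6],[[-0.0179,0.004,-0.0002],[0.0293,-0.081,-0.0817],0.6],[[-0.0191,0.0064,-0.0012],[0.0232,-0.0835,-0.0812],0.6],[[-0.0203,0.0087,-0.0021],[0.0172,-0.0859,-0.0804],0.6],[[-0.0215,0.0109,-0.003],[0.0113,-0.088,-0.0795],0.6],[[-0.0228,0.0131,-0.0038],[0.0056,-0.09,-0.0784],0.6]]
```

```bash
python3 - <<'E'
from jp import *
o=readout.get_obs(); q0=o['qpos']
qR=q0.copy(); qR[1]=.20; qR[4]=.75
print(*info(q0)); print(*info(qR))
qW=np.array([.43,.12,2.25,1.4,.74,-.92])
for a in np.linspace(0,1,8): q=qR+(qW-qR)*a; print(round(a,2),*info(q))
r1=jrows(q0,qR,.6,n=4);r2=jrows(qR,qW,.6,n=20)
print(max(np.linalg.norm(x[0]) for x in r2),max(np.linalg.norm(x[1]) for x in r2))
print(str(r1).replace(' ','')); print(str(r2).replace(' ',''))
E
```

```text
[492.  17. 161.] z [ 0.84 -0.07 -0.54] wrist [233.  38. 329.] cornersxyz [397. -68. 173.] [452. 113. 236.]
[502.  23. 255.] z [ 0.9  -0.05 -0.42] wrist [222.  37. 386.] cornersxyz [407. -65. 251.] [452. 118. 327.]
0.0 [502.  23. 255.] z [ 0.9  -0.05 -0.42] wrist [222.  37. 386.] cornersxyz [407. -65. 251.] [452. 118. 327.]
0.14 [521. 108. 280.] z [ 0.91  0.19 -0.37] wrist [240.  50. 394.] cornersxyz [417.   4. 272.] [479. 182. 347.]
0.29 [518. 191. 299.] z [ 0.85  0.41 -0.34] wrist [256.  65. 403.] cornersxyz [400.  72. 290.] [500. 244. 362.]
0.43 [497. 264. 311.] z [ 0.73  0.59 -0.34] wrist [271.  81. 414.] cornersxyz [373. 139. 296.] [504. 295. 379.]
0.57 [463. 324. 314.] z [ 0.58  0.73 -0.36] wrist [284.  99. 426.] cornersxyz [340. 201. 296.] [492. 331. 389.]
0.71 [422. 367. 309.] z [ 0.41  0.81 -0.42] wrist [296. 117. 439.] cornersxyz [308. 253. 291.] [471. 352. 394.]
0.86 [382. 392. 297.] z [ 0.25  0.82 -0.51] wrist [305. 137. 454.] cornersxyz [271. 294. 283.] [453. 358. 392.]
1.0 [349. 400. 281.] z [ 0.12  0.78 -0.61] wrist [313. 157. 469.] cornersxyz [244. 305. 275.] [435. 368
[... 640 characters left out ...]
6,-0.0256,0.0048],[0.0766,0.0034,-0.0492],0.6],[[0.006,-0.0246,0.0049],[0.0752,0.001,-0.0503],0.6],[[0.0055,-0.0236,0.0049],[0.0737,-0.0015,-0.0514],0.6],[[0.0049,-0.0226,0.0049],[0.072,-0.0041,-0.0525],0.6],[[0.0043,-0.0215,0.0048],[0.0703,-0.0067,-0.0536],0.6],[[0.0036,-0.0204,0.0047],[0.0684,-0.0093,-0.0546],0.6],[[0.003,-0.0192,0.0045],[0.0664,-0.0119,-0.0556],0.6],[[0.0023,-0.018,0.0043],[0.0643,-0.0146,-0.0565],0.6],[[0.0017,-0.0168,0.004],[0.0621,-0.0173,-0.0574],0.6],[[0.0009,-0.0155,0.0037],[0.0598,-0.0201,-0.0582],0.6],[[0.0002,-0.0142,0.0033],[0.0574,-0.0228,-0.0589],0.6],[[-0.0005,-0.0129,0.0029],[0.0548,-0.0255,-0.0595],0.6],[[-0.0013,-0.0116,0.0025],[0.0522,-0.0283,-0.06],0.6]]
```

```bash
python3 - <<'E'
from jp import *
o=readout.get_obs(); q0=o['qpos']
qR=np.array([.11,.12,2.45,3.3,.42,-1.6]); qW=np.array([.43,.12,2.25,1.4,.5,-.92])
p,Rm,qt=qtarget([506,329.5,110],-9.5,67,-44,100,[.78,.37,1.97,-.63,.62,-.15]);
for A,B in ((q0,qR),(qR,qW),(qW,qt)):
  for a in np.linspace(0,1,6): q=A+(B-A)*a; print(round(a,2),*info(q))
  r=jrows(A,B,.6,f=.75); print(len(r),max(np.linalg.norm(x[0]) for x in r),max(np.linalg.norm(x[1]) for x in r))
  print(str(r).replace(' ',''))
E
```

```text
0.0 [492.  17. 161.] z [ 0.84 -0.07 -0.54] wrist [233.  38. 329.] cornersxyz [397. -68. 173.] [452. 113. 236.]
0.2 [500.  24. 176.] z [ 0.84 -0.05 -0.55] wrist [242.  39. 345.] cornersxyz [407. -63. 187.] [460. 118. 253.]
0.4 [507.  31. 193.] z [ 0.84 -0.03 -0.55] wrist [249.  40. 362.] cornersxyz [415. -58. 203.] [466. 124. 271.]
0.6 [513.  37. 211.] z [ 0.84 -0.01 -0.55] wrist [255.  40. 381.] cornersxyz [422. -53. 220.] [470. 129. 290.]
0.8 [517.  44. 231.] z [ 0.84  0.01 -0.55] wrist [259.  41. 400.] cornersxyz [428. -48. 239.] [473. 134. 311.]
1.0 [520.  49. 251.] z [ 0.83  0.03 -0.55] wrist [262.  41. 421.] cornersxyz [432. -44. 259.] [475. 138. 332.]
4 0.026735743864721627 0.026828529590717416
[[[0.0214,-0.0098,-0.0026],[0.0254,-0.003,0.0081],0.6],[[0.0222,-0.0095,-0.0053],[0.0248,-0.0028,0.0044],0.6],[[0.0227,-0.0091,-0.0081],[0.0236,-0.0026,0.0009],0.6],[[0.0228,-0.0086,-0.011],[0.022,-0.0024,-0.0024],0.6]]
0.0 [520.  49. 251.] z [ 0.83  0.03 -0.55] wrist [262.  41. 421.] cornersxyz [432. -44. 259.] [475. 138. 332.]
0.2 [533. 135. 273.] z [ 0.83  0.24 -0.51] wrist [276.  61.
[... 2077 characters left out ...]
077],[0.0667,-0.021,-0.0942],0.6],[[-0.0003,-0.0119,0.0072],[0.0647,-0.0258,-0.0939],0.6],[[-0.002,-0.0102,0.0066],[0.0624,-0.0309,-0.0935],0.6],[[-0.0037,-0.0084,0.0059],[0.0599,-0.0361,-0.093],0.6],[[-0.0055,-0.0066,0.0052],[0.057,-0.0414,-0.0923],0.6],[[-0.0074,-0.0048,0.0043],[0.0539,-0.0468,-0.0914],0.6],[[-0.0093,-0.0029,0.0034],[0.0504,-0.0523,-0.0902],0.6],[[-0.0113,-0.001,0.0025],[0.0467,-0.0578,-0.0889],0.6],[[-0.0134,0.0009,0.0015],[0.0428,-0.0632,-0.0872],0.6],[[-0.0154,0.0027,0.0005],[0.0387,-0.0686,-0.0854],0.6],[[-0.0175,0.0046,-0.0006],[0.0343,-0.0739,-0.0832],0.6],[[-0.0197,0.0064,-0.0016],[0.0298,-0.0791,-0.0808],0.6],[[-0.0218,0.0082,-0.0026],[0.0252,-0.0841,-0.0781],0.6]]
```

```bash
python3 - <<'E'
from jp import *
o=readout.get_obs(); q0=o['qpos']
qR=np.array([.112,.2,2.53,3.3,.22,-1.6]); qW=np.array([.43,.12,2.25,1.2,.35,-.92])
p,Rm,qt=qtarget([506,329.5,110],-9.5,67,-44,100,[.78,.37,1.97,-.63,.62,-.15]);
for A,B in ((q0,qR),(qR,qW),(qW,qt)):
  for a in np.linspace(0,1,6): q=A+(B-A)*a; print(round(a,2),*info(q))
  r=jrows(A,B,.6,f=.75); print(len(r),max(np.linalg.norm(x[0]) for x in r),max(np.linalg.norm(x[1]) for x in r))
  print(str(r).replace(' ',''))
E
```

```text
0.0 [492.  17. 161.] z [ 0.84 -0.07 -0.54] wrist [233.  38. 329.] cornersxyz [397. -68. 173.] [452. 113. 236.]
0.2 [480.  24. 154.] z [ 0.8  -0.05 -0.6 ] wrist [234.  38. 341.] cornersxyz [388. -63. 171.] [445. 118. 233.]
0.4 [466.  31. 148.] z [ 0.75 -0.02 -0.66] wrist [235.  38. 352.] cornersxyz [377. -58. 171.] [436. 123. 231.]
0.6 [451.  37. 143.] z [ 0.7  -0.   -0.71] wrist [235.  38. 364.] cornersxyz [365. -53. 172.] [425. 128. 230.]
0.8 [433.  43. 140.] z [ 0.65  0.01 -0.76] wrist [234.  38. 376.] cornersxyz [351. -49. 174.] [412. 132. 229.]
1.0 [414.  48. 138.] z [ 0.59  0.03 -0.81] wrist [232.  38. 388.] cornersxyz [336. -45. 177.] [398. 136. 229.]
5 0.020011496695649725 0.07626670308856938
[[[-0.0126,-0.006,-0.0064],[0.0188,-0.0739,0.0014],0.6],[[-0.0132,-0.0058,-0.0077],[0.018,-0.0738,-0.0009],0.6],[[-0.014,-0.0055,-0.0089],[0.0169,-0.0738,-0.0032],0.6],[[-0.015,-0.0051,-0.01],[0.0155,-0.0737,-0.0052],0.6],[[-0.0161,-0.0045,-0.011],[0.0139,-0.0737,-0.007],0.6]]
0.0 [414.  48. 138.] z [ 0.59  0.03 -0.81] wrist [232.  38. 388.] cornersxyz [336. -45. 177.] [398. 136. 229.]
0.
[... 2177 characters left out ...]
0.0094,0.0076],[0.0551,0.008,-0.0964],0.6],[[0.0091,-0.0086,0.0073],[0.0559,0.0021,-0.0958],0.6],[[0.0069,-0.0077,0.0069],[0.0563,-0.0043,-0.095],0.6],[[0.0045,-0.0067,0.0064],[0.0562,-0.0109,-0.094],0.6],[[0.002,-0.0055,0.0057],[0.0557,-0.0179,-0.0928],0.6],[[-0.0006,-0.0043,0.005],[0.0547,-0.0251,-0.0914],0.6],[[-0.0032,-0.003,0.0041],[0.0532,-0.0324,-0.0898],0.6],[[-0.0058,-0.0016,0.0032],[0.0513,-0.0399,-0.0878],0.6],[[-0.0085,-0.0001,0.0022],[0.0489,-0.0474,-0.0855],0.6],[[-0.0113,0.0014,0.0011],[0.0461,-0.055,-0.0829],0.6],[[-0.014,0.003,-0.0001],[0.0428,-0.0624,-0.0799],0.6],[[-0.0167,0.0046,-0.0013],[0.0391,-0.0698,-0.0766],0.6],[[-0.0195,0.0062,-0.0025],[0.035,-0.0769,-0.0729],0.6]]
```

>>> carry_out(
  rows=[
    [[-0.0126,-0.006,-0.0064],[0.0188,-0.0739,0.0014],0.6],
    [[-0.0132,-0.0058,-0.0077],[0.018,-0.0738,-0.0009],0.6],
    [[-0.014,-0.0055,-0.0089],[0.0169,-0.0738,-0.0032],0.6],
    [[-0.015,-0.0051,-0.01],[0.0155,-0.0737,-0.0052],0.6],
    [[-0.0161,-0.0045,-0.011],[0.0139,-0.0737,-0.007],0.6],
  ],
)

```text
t: 11.25
ee_pos: [414.5, 47.9, 138.9]
orientation: [-2.949, 0.036, -0.955]
ft_force: [-0.4, 0.4, 0.4]
width: 35.0
```

```bash
python3 - <<'E'
from jp import *
st()
o=readout.get_obs(); q0=o['qpos']
qW=np.array([.43,.12,2.25,1.2,.35,-.92]); r=jrows(q0,qW,.6,n=16); print(str(r).replace(' ',''))
E
```

```text
t 11.25 p [414.5  47.9 138.9] q [ 0.11  0.2   2.53  3.3   0.21 -1.6 ] psi 3.1 pitch 54.0 roll -2.7 F [-0.4  0.4  0.4] w 35.0
[[[0.0161,-0.0193,0.0011],[0.042,0.0302,-0.1011],0.6],[[0.0164,-0.0188,0.0013],[0.0421,0.0296,-0.1011],0.6],[[0.0167,-0.0182,0.0015],[0.042,0.0288,-0.1012],0.6],[[0.0167,-0.0174,0.0016],[0.0418,0.0278,-0.1013],0.6],[[0.0167,-0.0166,0.0018],[0.0414,0.0265,-0.1014],0.6],[[0.0166,-0.0157,0.0019],[0.041,0.025,-0.1017],0.6],[[0.0163,-0.0147,0.002],[0.0403,0.0232,-0.1019],0.6],[[0.016,-0.0137,0.0021],[0.0396,0.0212,-0.1021],0.6],[[0.0155,-0.0125,0.0021],[0.0387,0.019,-0.1024],0.6],[[0.0148,-0.0113,0.0021],[0.0377,0.0165,-0.1026],0.6],[[0.0141,-0.0101,0.002],[0.0366,0.0138,-0.1029],0.6],[[0.0132,-0.0088,0.0019],[0.0354,0.0109,-0.1031],0.6],[[0.0121,-0.0074,0.0017],[0.034,0.0077,-0.1032],0.6],[[0.011,-0.0061,0.0014],[0.0326,0.0044,-0.1033],0.6],[[0.0097,-0.0047,0.0011],[0.031,0.0008,-0.1032],0.6],[[0.0083,-0.0033,0.0008],[0.0294,-0.0029,-0.1031],0.6]]
```

>>> carry_out(
  rows=[
    [[0.0161,-0.0193,0.0011],[0.042,0.0302,-0.1011],0.6],
    [[0.0164,-0.0188,0.0013],[0.0421,0.0296,-0.1011],0.6],
    [[0.0167,-0.0182,0.0015],[0.042,0.0288,-0.1012],0.6],
    [[0.0167,-0.0174,0.0016],[0.0418,0.0278,-0.1013],0.6],
    [[0.0167,-0.0166,0.0018],[0.0414,0.0265,-0.1014],0.6],
    [[0.0166,-0.0157,0.0019],[0.041,0.025,-0.1017],0.6],
    [[0.0163,-0.0147,0.002],[0.0403,0.0232,-0.1019],0.6],
    [[0.016,-0.0137,0.0021],[0.0396,0.0212,-0.1021],0.6],
  ],
)

```text
t: 11.92
ee_pos: [468.5, 212.5, 207.2]
orientation: [-2.517, -1.258, -1.183]
ft_force: [0.3, 0.7, 0.0]
width: 34.9
```

```bash
python3 - <<'E'
from jp import *
st()
o=readout.get_obs(); q0=o['qpos']
qW=np.array([.43,.12,2.25,1.2,.35,-.92]); r=jrows(q0,qW,.6,n=8); print(str(r).replace(' ',''))
E
```

```text
t 11.92 p [468.5 212.5 207.2] q [ 0.27  0.16  2.39  2.26  0.28 -1.28] psi 33.1 pitch 44.1 roll 14.2 F [0.3 0.7 0. ] w 34.9
[[[0.0155,-0.0126,0.0021],[0.0391,0.0191,-0.1015],0.6],[[0.0148,-0.0114,0.002],[0.0381,0.0165,-0.1018],0.6],[[0.014,-0.0101,0.002],[0.037,0.0137,-0.102],0.6],[[0.0131,-0.0088,0.0018],[0.0357,0.0107,-0.1022],0.6],[[0.012,-0.0075,0.0016],[0.0343,0.0074,-0.1024],0.6],[[0.0108,-0.0061,0.0014],[0.0328,0.004,-0.1025],0.6],[[0.0095,-0.0047,0.0011],[0.0312,0.0003,-0.1025],0.6],[[0.0081,-0.0033,0.0007],[0.0294,-0.0035,-0.1023],0.6]]
```

>>> carry_out(
  rows=[
    [[0.0155,-0.0126,0.0021],[0.0391,0.0191,-0.1015],0.6],
    [[0.0148,-0.0114,0.002],[0.0381,0.0165,-0.1018],0.6],
    [[0.014,-0.0101,0.002],[0.037,0.0137,-0.102],0.6],
    [[0.0131,-0.0088,0.0018],[0.0357,0.0107,-0.1022],0.6],
    [[0.012,-0.0075,0.0016],[0.0343,0.0074,-0.1024],0.6],
    [[0.0108,-0.0061,0.0014],[0.0328,0.004,-0.1025],0.6],
    [[0.0095,-0.0047,0.0011],[0.0312,0.0003,-0.1025],0.6],
    [[0.0081,-0.0033,0.0007],[0.0294,-0.0035,-0.1023],0.6],
  ],
)

```text
t: 12.58
ee_pos: [431.4, 319.3, 234.5]
orientation: [-1.767, -2.345, -1.082]
ft_force: [-0.4, -0.3, -0.5]
width: 35.4
```

```bash
python3 - <<'E'
from jp import *
st()
o=readout.get_obs(); q0=o['qpos']
p,Rm,qt=qtarget([506,329.5,110],-9.5,67,-44,100,[.78,.37,1.97,-.63,.62,-.15]); print(qt)
r=jrows(q0,qt,.6,f=.75); print(len(r)); print(str(r).replace(' ',''))
E
```

```text
t 12.58 p [431.4 319.3 234.5] q [ 0.43  0.12  2.25  1.2   0.35 -0.92] psi 54.0 pitch 49.5 roll 30.8 F [-0.4 -0.3 -0.5] w 35.4
[ 0.77  0.3   1.95 -0.5   0.71 -0.28]
13
[[[0.0113,-0.0094,0.0076],[0.055,0.0079,-0.0965],0.6],[[0.0091,-0.0086,0.0073],[0.0558,0.0019,-0.0958],0.6],[[0.0069,-0.0077,0.0069],[0.0561,-0.0044,-0.095],0.6],[[0.0045,-0.0066,0.0064],[0.0561,-0.011,-0.0941],0.6],[[0.002,-0.0055,0.0057],[0.0555,-0.0179,-0.0929],0.6],[[-0.0005,-0.0043,0.005],[0.0545,-0.0251,-0.0915],0.6],[[-0.0031,-0.0029,0.0042],[0.053,-0.0324,-0.0898],0.6],[[-0.0058,-0.0015,0.0032],[0.0511,-0.0398,-0.0879],0.6],[[-0.0085,-0.0001,0.0022],[0.0487,-0.0473,-0.0856],0.6],[[-0.0112,0.0014,0.0011],[0.0459,-0.0548,-0.083],0.6],[[-0.0139,0.003,-0.0001],[0.0427,-0.0622,-0.08],0.6],[[-0.0166,0.0046,-0.0013],[0.039,-0.0695,-0.0767],0.6],[[-0.0194,0.0062,-0.0025],[0.035,-0.0767,-0.0731],0.6]]
```

>>> carry_out(
  rows=[
    [[0.0113,-0.0094,0.0076],[0.055,0.0079,-0.0965],0.6],
    [[0.0091,-0.0086,0.0073],[0.0558,0.0019,-0.0958],0.6],
    [[0.0069,-0.0077,0.0069],[0.0561,-0.0044,-0.095],0.6],
    [[0.0045,-0.0066,0.0064],[0.0561,-0.011,-0.0941],0.6],
    [[0.002,-0.0055,0.0057],[0.0555,-0.0179,-0.0929],0.6],
    [[-0.0005,-0.0043,0.005],[0.0545,-0.0251,-0.0915],0.6],
    [[-0.0031,-0.0029,0.0042],[0.053,-0.0324,-0.0898],0.6],
    [[-0.0058,-0.0015,0.0032],[0.0511,-0.0398,-0.0879],0.6],
    [[-0.0085,-0.0001,0.0022],[0.0487,-0.0473,-0.0856],0.6],
    [[-0.0112,0.0014,0.0011],[0.0459,-0.0548,-0.083],0.6],
    [[-0.0139,0.003,-0.0001],[0.0427,-0.0622,-0.08],0.6],
    [[-0.0166,0.0046,-0.0013],[0.039,-0.0695,-0.0767],0.6],
  ],
)

```text
t: 13.58
ee_pos: [448.9, 334.1, 192.0]
orientation: [0.327, 2.794, 0.029]
ft_force: [0.5, 0.4, -0.4]
width: 35.1
```

```bash
python3 - <<'E'
from jp import *
st()
o=readout.get_obs()
p,Rm,qt=qtarget([506,329.5,110],-9.5,67,-44,100,o['qpos'])
planq(p,Rm,.6)
o,_=save('wrist','w16'); crop('w16',0,0,512,384,'w16.png')
save('top','t16'); crop('t16',100,130,200,240,'t16.png')
E
```

```text
t 13.58 p [448.9 334.1 192. ] q [ 0.75  0.29  1.97 -0.38  0.69 -0.32] psi -3.1 pitch 71.1 roll 3.3 F [ 0.5  0.4 -0.4] w 35.1
need 1.0 n 1 qend [ 0.77  0.3   1.95 -0.5   0.71 -0.28]
[[[-0.0185,0.0064,-0.0027],[0.0331,-0.0754,-0.0745],0.6]]
scale 1.5625
scale 5.454545454545454
```

```bash
python3 - <<'E'
from jp import *
o=readout.get_obs(); 
print(readout.get_obs()['t'])
for p in ((411,222),(431,222),(417,431),(435,431)): print(wonz(o,p[0]/1.5625,p[1]/1.5625,115).round(1))
for p in ((340,182),(481,174),(368,380),(478,368)): print('rim',wonz(o,p[0]/1.5625,p[1]/1.5625,50).round(1))
f=lambda x,y:(100+x/5.4545,130+y/5.4545)
for p,z in (((250,170),115),((213,175),50),((370,205),50),((243,178),115),((265,178),115)): print('top',onz('top',*f(*p),z).round(1))
E
```

```text
13.6833
[426.9 346.1 115. ]
[429.3 355.7 115. ]
[581.2 315.5 115. ]
[585.  327.6 115. ]
rim [418.7 307.1  50. ]
rim [434.8 393.6  50. ]
rim [583.9 278.8  50. ]
rim [596.2 368.1  50. ]
top [586.9 319.  115. ]
top [595.6 357.2  50. ]
top [579.8 271.4  50. ]
top [582.8 322.4 115. ]
top [582.9 311.1 115. ]
```

```bash
python3 - <<'E'
from jp import *
st()
o=readout.get_obs()
p,Rm,qt=qtarget([506,332,110],-9.7,67,-34,55,o['qpos'])
planq(p,Rm,.6,n=5)
E
```

```text
t 13.68 p [449.  335.9 192.4] q [ 0.75  0.29  1.97 -0.37  0.69 -0.32] psi -2.4 pitch 71.2 roll 3.5 F [0.5 0.2 0.4] w 35.2
need 2.0 n 5 qend [ 0.76  0.38  1.96 -0.56  0.63 -0.21]
[[[-0.0027,0.001,0.0087],[0.0076,-0.0154,-0.0145],0.6],[[-0.0025,0.001,0.0087],[0.0076,-0.0154,-0.0145],0.6],[[-0.0024,0.001,0.0087],[0.0076,-0.0154,-0.0145],0.6],[[-0.0023,0.0011,0.0088],[0.0076,-0.0154,-0.0145],0.6],[[-0.0022,0.0011,0.0088],[0.0076,-0.0154,-0.0145],0.6]]
```

>>> carry_out(
  rows=[
    [[-0.0027,0.001,0.0087],[0.0076,-0.0154,-0.0145],0.5],
    [[-0.0025,0.001,0.0087],[0.0076,-0.0154,-0.0145],0.5],
    [[-0.0024,0.001,0.0087],[0.0076,-0.0154,-0.0145],0.5],
    [[-0.0023,0.0011,0.0088],[0.0076,-0.0154,-0.0145],0.5],
    [[-0.0022,0.0011,0.0088],[0.0076,-0.0154,-0.0145],0.5],
    [[0,0,0],[0,0,0],0.5],
    [[0,0,0],[0,0,0],0.5],
  ],
)

```text
t: 14.27
ee_pos: [474.3, 334.5, 154.4]
orientation: [0.239, 2.736, -0.048]
ft_force: [0.1, 0.1, -0.3]
width: 44.0
```

```bash
python3 - <<'E'
from jp import *
st()
o,_=save('wrist','w17'); crop('w17',0,0,512,384,'w17.png'); st()
E
```

```text
t 14.27 p [474.3 334.5 154.4] q [ 0.76  0.38  1.96 -0.56  0.63 -0.21] psi -10.0 pitch 67.3 roll -0.0 F [ 0.1  0.1 -0.3] w 44.0
scale 1.5625
t 14.32 p [474.5 334.7 154.9] q [ 0.76  0.38  1.96 -0.56  0.63 -0.21] psi -9.9 pitch 67.2 roll 0.0 F [-0.   0.3 -1. ] w 43.5
```

```bash
python3 - <<'E'
from jp import *
import workcell
o=readout.get_obs()
for p in ((406,203),(438,203),(409,436),(430,436)): print(wonz(o,p[0]/1.5625,p[1]/1.5625,115).round(1))
R_=np.array([wonz(o,p[0]/1.5625,p[1]/1.5625,50) for p in ((332,147),(505,147),(357,373),(481,373))]); print('rim',R_.round(1),R_.mean(0), [np.degrees(np.arctan2(*(R_[b]-R_[a])[[1,0]])).round(1) for a,b in((0,2),(1,3))],np.linalg.norm(R_[0]-R_[1]),np.linalg.norm(R_[0]-R_[2]))
E
```

```text
[426.9 341.2 115. ]
[429.  353.4 115. ]
[577.7 315.6 115. ]
[580.  328.1 115. ]
rim [[419.4 303.3  50. ]
 [434.5 391.3  50. ]
 [585.2 275.9  50. ]
 [601.1 364.6  50. ]] [510.03 333.78  50.  ] [np.float64(-9.4), np.float64(-9.1)] 89.21126121910798 168.00860545404473
```

```bash
python3 - <<'E'
from jp import *
o=readout.get_obs()
p,Rm,qt=qtarget([509.5,333.0,110],-9.6,67,-34,20,o['qpos'])
s=planq(p,Rm,.5,n=4)
p,Rm,qt=qtarget([509.5,333.0,110],-9.6,67,-34,0,qt)
s=planq(p,Rm,.5,n=3,start=s)
E
```

```text
need 1.0 n 4 qend [ 0.76  0.45  1.97 -0.62  0.57 -0.14]
[[[0.0022,0.001,0.0083],[-0.0005,-0.0011,-0.0014],0.5],[[0.0022,0.0011,0.0083],[-0.0005,-0.0011,-0.0014],0.5],[[0.0023,0.001,0.0083],[-0.0005,-0.0011,-0.0014],0.5],[[0.0022,0.001,0.0084],[-0.0005,-0.0011,-0.0014],0.5]]
need 1.0 n 3 qend [ 0.76  0.48  1.97 -0.66  0.53 -0.09]
[[[0.0026,-0.0,0.0061],[0.0,0.0,0.0],0.5],[[0.0026,0.0,0.0062],[0.0,0.0,0.0],0.5],[[0.0026,0.0,0.0061],[0.0,0.0,0.0],0.5]]
```

>>> carry_out(
  rows=[
    [[0.0022,0.001,0.0083],[0,-0.001,-0.0014],0.5],
    [[0.0022,0.001,0.0083],[0,-0.001,-0.0014],0.5],
    [[0.0022,0.001,0.0083],[0,-0.001,-0.0014],0.5],
    [[0.0022,0.001,0.0083],[0,-0.001,-0.0014],0.5],
    [[0.0026,0,0.0061],[0,0,0],0.5],
    [[0.0026,0,0.0061],[0,0,0],0.5],
    [[0.0026,0,0.0061],[0,0,0],0.5],
    [[0,0,0],[0,0,0],0.6],
    [[0,0,0],[0,0,0],0.7],
  ],
)

```text
t: 15.07
ee_pos: [480.2, 337.9, 100.6]
orientation: [0.227, 2.731, -0.051]
ft_force: [0.4, -0.2, 0.0]
width: 33.6
```

```bash
python3 - <<'E'
from jp import *
st()
o,_=save('wrist','w18'); crop('w18',180,100,340,330,'w18.png',); save('scene','s18'); crop('s18',250,250,370,350,'s18.png')
E
```

```text
t 15.07 p [480.2 337.9 100.6] q [ 0.76  0.49  1.97 -0.67  0.54 -0.09] psi -10.0 pitch 66.9 roll -0.2 F [ 0.4 -0.2  0. ] w 33.6
scale 2.608695652173913
scale 6.0
```

>>> carry_out(
  rows=[
    [[0,0,0],[0,0,0],0.85],
    [[0,0,0],[0,0,0],1],
    [[0,0,0],[0,0,0],1],
    [[0,0,0],[0,0,0],1],
    [[0,0,0],[0,0,0],1],
    [[0,0,0],[0,0,0],1],
  ],
)

```text
t: 15.67
ee_pos: [480.5, 338.0, 101.4]
orientation: [0.228, 2.73, -0.05]
ft_force: [-0.6, -1.3, 4.1]
width: 9.9
```

```bash
python3 - <<'E'
from jp import *
st()
o=readout.get_obs()
s=planq(o['ee_pos']+[0,0,15],R.from_rotvec(o['orientation']).as_matrix(),1,n=5)
E
```

```text
t 15.67 p [480.5 338.  101.4] q [ 0.76  0.48  1.97 -0.67  0.54 -0.09] psi -9.9 pitch 66.9 roll -0.2 F [-0.6 -1.3  4.1] w 9.9
need 1.0 n 5 qend [ 0.76  0.46  1.97 -0.63  0.56 -0.13]
[[[-0.0012,-0.0,-0.0028],[-0.0,0.0,0.0],1],[[-0.0012,-0.0,-0.0027],[-0.0,0.0,0.0],1],[[-0.0011,-0.0,-0.0028],[-0.0,0.0,0.0],1],[[-0.0012,-0.0,-0.0027],[-0.0,0.0,0.0],1],[[-0.0012,-0.0,-0.0028],[-0.0,0.0,0.0],1]]
```

>>> carry_out(
  rows=[
    [[-0.0012,0,-0.0028],[0,0,0],1],
    [[-0.0012,0,-0.0028],[0,0,0],1],
    [[-0.0012,0,-0.0028],[0,0,0],1],
    [[-0.0012,0,-0.0028],[0,0,0],1],
    [[-0.0012,0,-0.0028],[0,0,0],1],
    [[-0.0012,0,-0.0028],[0,0,0],1],
    [[-0.0012,0,-0.0028],[0,0,0],1],
    [[0,0,0],[0,0,0],1],
    [[0,0,0],[0,0,0],1],
  ],
)

```text
t: 16.42
ee_pos: [480.6, 338.3, 122.8]
orientation: [0.227, 2.73, -0.05]
ft_force: [0.5, 0.4, -3.2]
width: 9.3
```

```bash
python3 - <<'E'
from jp import *
st()
o,_=save('wrist','w19'); crop('w19',180,60,340,290,'w19.png',); save('scene','s19'); crop('s19',250,250,370,350,'s19.png')
E
```

```text
t 16.42 p [480.6 338.3 122.8] q [ 0.76  0.45  1.97 -0.62  0.57 -0.14] psi -9.9 pitch 66.9 roll -0.1 F [ 0.5  0.4 -3.2] w 9.3
scale 2.608695652173913
scale 6.0
```

>>> carry_out(
  rows=[
    [[0.0012,0,0.0028],[0,0,0],1],
    [[0.0012,0,0.0028],[0,0,0],1],
    [[0.0012,0,0.0028],[0,0,0],1],
    [[0.0012,0,0.0028],[0,0,0],1],
    [[0.0012,0,0.0028],[0,0,0],1],
    [[0.0012,0,0.0028],[0,0,0],1],
    [[0.0012,0,0.0028],[0,0,0],1],
    [[0,0,0],[0,0,0],1],
    [[0,0,0],[0,0,0],0.85],
    [[0,0,0],[0,0,0],0.8],
    [[0,0,0],[0,0,0],0.75],
  ],
)

```text
t: 17.43
ee_pos: [480.7, 338.4, 101.3]
orientation: [0.227, 2.73, -0.049]
ft_force: [0.5, 0.6, 0.4]
width: 20.3
```

```bash
python3 - <<'E'
from jp import *
st()
o=readout.get_obs()
planq(loc(o['ee_pos'],-9.7,[-11,0,-0.5]),R.from_rotvec(o['orientation']).as_matrix(),.75,n=3)
E
```

```text
t 17.43 p [480.7 338.4 101.3] q [ 0.76  0.48  1.97 -0.67  0.53 -0.09] psi -9.8 pitch 66.9 roll -0.1 F [0.5 0.6 0.4] w 20.3
need 1.0 n 3 qend [ 0.78  0.48  1.99 -0.68  0.54 -0.06]
[[[0.0034,0.0,-0.0013],[-0.0,-0.0,-0.0],0.75],[[0.0035,0.0,-0.0013],[-0.0,-0.0,-0.0],0.75],[[0.0034,0.0,-0.0013],[-0.0,-0.0,-0.0],0.75]]
```

>>> carry_out(
  rows=[
    [[0.0034,0,-0.0013],[0,0,0],0.75],
    [[0.0034,0,-0.0013],[0,0,0],0.75],
    [[0.0034,0,-0.0013],[0,0,0],0.75],
    [[0,0,0],[0,0,0],0.85],
    [[0,0,0],[0,0,0],1],
    [[0,0,0],[0,0,0],1],
    [[0,0,0],[0,0,0],1],
    [[0,0,0],[0,0,0],1],
  ],
)

```text
t: 18.1
ee_pos: [469.5, 339.8, 100.7]
orientation: [0.228, 2.73, -0.051]
ft_force: [-1.7, -0.5, 1.1]
width: 9.8
```

```bash
python3 - <<'E'
from jp import *
st()
o,_=save('wrist','w20'); crop('w20',180,60,340,290,'w20.png',); save('top','t20');crop('t20',100,130,200,240,'t20.png')
E
```

```text
t 18.1 p [469.5 339.8 100.7] q [ 0.78  0.48  1.99 -0.68  0.54 -0.06] psi -10.0 pitch 66.9 roll -0.2 F [-1.7 -0.5  1.1] w 9.8
scale 2.608695652173913
scale 5.454545454545454
```

```bash
cat >> jp.py <<'E'
F=np.diag([-1.,-1,1]); L=40.3
def barpose(mid,yaw,pitch=67): # mid = bar centre (z centre of bar)
    return loc(mid,yaw,[-L,0,-9.3]),Rt(yaw,pitch)@F
E
python3 - <<'E'
from jp import *
o=readout.get_obs()
s=planq(o['ee_pos']+[0,0,60],R.from_rotvec(o['orientation']).as_matrix(),1,n=6)
for m,y in (([425,190,195],-7),([415,60,195],-4.7),([415,-42,195],-4.7),([545,-42,185],-4.7)):
    s=planq(*barpose(m,y),1,start=s,f=.6)
E
```

```text
need 2.0 n 6 qend [ 0.78  0.37  1.96 -0.56  0.64 -0.2 ]
[[[-0.0039,-0.0,-0.0092],[0.0,-0.0,-0.0],1],[[-0.0039,-0.0001,-0.0092],[0.0,-0.0,-0.0],1],[[-0.004,0.0,-0.0092],[0.0,-0.0,-0.0],1],[[-0.0039,-0.0,-0.0092],[0.0,-0.0,-0.0],1],[[-0.0039,-0.0,-0.0092],[0.0,-0.0,-0.0],1],[[-0.0039,-0.0001,-0.0092],[0.0,-0.0,-0.0],1]]
need 5.0 n 5 qend [ 0.63  0.1   2.27 -0.55  0.54 -0.37]
[[[0.009,-0.0314,-0.0092],[-0.004,0.0003,-0.008],1],[[0.0092,-0.0313,-0.0093],[-0.004,0.0003,-0.008],1],[[0.0095,-0.0312,-0.0094],[-0.004,0.0003,-0.008],1],[[0.0098,-0.031,-0.0096],[-0.004,0.0003,-0.008],1],[[0.01,-0.031,-0.0096],[-0.004,0.0003,-0.008],1]]
need 8.0 n 8 qend [ 0.24 -0.03  2.41 -0.32  0.4  -0.98]
[[[-0.0007,-0.0165,0.0003],[-0.002,-0.0,-0.0046],1],[[-0.0006,-0.0165,0.0002],[-0.002,-0.0,-0.0046],1],[[-0.0005,-0.0165,0.0003],[-0.002,-0.0,-0.0046],1],[[-0.0005,-0.0165,0.0002],[-0.002,-0.0,-0.0046],1],[[-0.0004,-0.0164,0.0001],[-0.002,-0.0,-0.0046],1],[[-0.0003,-0.0165,0.0001],[-0.002,-0.0,-0.0046],1],[[-0.0002,-0.0165,0.0001],[-0.002,-0.0,-0.0046],1],[[-0.0002,-0.0165,0.0001],[-0.002,-0.0,-0.0046],1]]
need 7.1 n 8 qend [-0.16 -0.04  2.42  0.08  0.36 -1.72]
[[[-0.001,-0.0127,0.0004],[0.0,0.0,0.0],1],[[-0.0009,-0.0127,0.0004],[0.0,0.0,0.0],1],[[-0.001,-0.0127,0.0004],[0.0,0.0,0.0],1],[[-0.0009,-0.0127,0.0004],[0.0,0.0,0.0],1],[[-0.001,-0.0127,0.0004],[0.0,0.0,0.0],1],[[-0.001,-0.0127,0.0004],[0.0,0.0,0.0],1],[[-0.0009,-0.0127,0.0005],[0.0,0.0,0.0],1],[[-0.001,-0.0128,0.0004],[0.0,0.0,0.0],1]]
need 4.0 n 4 qend [-0.11  0.19  2.19  0.03  0.36 -1.62]
[[[-0.0288,0.0027,0.015],[0.0,0.0,0.0],1],[[-0.0289,0.0026,0.0149],[0.0,0.0,0.0],1],[[-0.0288,0.0027,0.015],[0.0,0.0,0.0],1],[[-0.0289,0.0027,0.0149],[0.0,0.0,0.0],1]]
```

>>> carry_out(
  rows=[
    [[-0.0039,0,-0.0092],[0,0,0],1],
    [[-0.0039,0,-0.0092],[0,0,0],1],
    [[-0.0039,0,-0.0092],[0,0,0],1],
    [[-0.0039,0,-0.0092],[0,0,0],1],
    [[-0.0039,0,-0.0092],[0,0,0],1],
    [[-0.0039,0,-0.0092],[0,0,0],1],
    [[0,0,0],[0,0,0],1],
  ],
)

```text
t: 18.78
ee_pos: [470.6, 341.1, 163.3]
orientation: [0.228, 2.728, -0.046]
ft_force: [-0.2, -0.5, -2.0]
width: 9.9
```

```bash
python3 - <<'E'
from jp import *
st()
o,_=save('wrist','w21'); crop('w21',180,60,340,290,'w21.png',); save('scene','s21');crop('s21',240,210,380,320,'s21.png')
s=planq(*barpose([425,190,195],-7),1,n=9)
s=planq(*barpose([415,60,195],-4.7),1,n=11,start=s)
E
```

```text
t 18.78 p [470.6 341.1 163.3] q [ 0.78  0.37  1.96 -0.56  0.64 -0.2 ] psi -9.5 pitch 66.8 roll 0.0 F [-0.2 -0.5 -2. ] w 9.9
scale 2.608695652173913
scale 5.454545454545454
need 5.0 n 9 qend [ 0.63  0.1   2.27 -0.55  0.54 -0.37]
[[[0.005,-0.0175,-0.0051],[-0.0021,0.0003,-0.0045],1],[[0.0051,-0.0175,-0.005],[-0.0021,0.0003,-0.0045],1],[[0.0052,-0.0174,-0.0052],[-0.0021,0.0003,-0.0045],1],[[0.0053,-0.0174,-0.0051],[-0.0021,0.0003,-0.0045],1],[[0.0053,-0.0174,-0.0052],[-0.0021,0.0003,-0.0045],1],[[0.0055,-0.0173,-0.0053],[-0.0021,0.0003,-0.0045],1],[[0.0055,-0.0173,-0.0052],[-0.0021,0.0003,-0.0045],1],[[0.0055,-0.0173,-0.0053],[-0.0021,0.0003,-0.0045],1],[[0.0057,-0.0172,-0.0054],[-0.0021,0.0003,-0.0045],1]]
need 5.6 n 11 qend [ 0.24 -0.03  2.41 -0.32  0.4  -0.98]
[[[-0.0005,-0.012,0.0002],[-0.0014,-0.0,-0.0034],1],[[-0.0005,-0.012,0.0002],[-0.0014,-0.0,-0.0034],1],[[-0.0004,-0.012,0.0002],[-0.0014,-0.0,-0.0034],1],[[-0.0003,-0.012,0.0001],[-0.0014,-0.0,-0.0034],1],[[-0.0004,-0.012,0.0002],[-0.0014,-0.0,-0.0034],1],[[-0.0003,-0.012,0.0001],[-0.0014,-0.0,-0.0034],1],[[-0.0002,-0.0119,0.0001],[-0.0014,-0.0,-0.0034],1],[[-0.0002,-0.012,0.0001],[-0.0014,-0.0,-0.0034],1],[[-0.0002,-0.012,0.0001],[-0.0014,-0.0,-0.0034],1],[[-0.0001,-0.012,0.0001],[-0.0014,-0.0,-0.0034],1],[[-0.0001,-0.012,0.0],[-0.0014,-0.0,-0.0034],1]]
```

>>> carry_out(
  rows=[
    [[0.005,-0.0175,-0.005],[-0.002,0.0003,-0.0045],1],
    [[0.005,-0.0175,-0.005],[-0.002,0.0003,-0.0045],1],
    [[0.0052,-0.0174,-0.0052],[-0.002,0.0003,-0.0045],1],
    [[0.0053,-0.0174,-0.0052],[-0.002,0.0003,-0.0045],1],
    [[0.0053,-0.0174,-0.0052],[-0.002,0.0003,-0.0045],1],
    [[0.0055,-0.0173,-0.0052],[-0.002,0.0003,-0.0045],1],
    [[0.0055,-0.0173,-0.0052],[-0.002,0.0003,-0.0045],1],
    [[0.0055,-0.0173,-0.0053],[-0.002,0.0003,-0.0045],1],
    [[0.0057,-0.0172,-0.0054],[-0.002,0.0003,-0.0045],1],
  ],
)

```text
t: 19.63
ee_pos: [384.0, 193.6, 184.8]
orientation: [0.166, 2.738, -0.038]
ft_force: [-0.2, 0.9, -2.1]
width: 9.7
```

>>> carry_out(
  rows=[
    [[-0.0005,-0.012,0.0002],[-0.0014,0,-0.0034],1],
    [[-0.0005,-0.012,0.0002],[-0.0014,0,-0.0034],1],
    [[-0.0004,-0.012,0.0002],[-0.0014,0,-0.0034],1],
    [[-0.0003,-0.012,0.0001],[-0.0014,0,-0.0034],1],
    [[-0.0004,-0.012,0.0002],[-0.0014,0,-0.0034],1],
    [[-0.0003,-0.012,0.0001],[-0.0014,0,-0.0034],1],
    [[-0.0002,-0.012,0.0001],[-0.0014,0,-0.0034],1],
    [[-0.0002,-0.012,0.0001],[-0.0014,0,-0.0034],1],
    [[-0.0002,-0.012,0.0001],[-0.0014,0,-0.0034],1],
    [[-0.0001,-0.012,0.0001],[-0.0014,0,-0.0034],1],
    [[-0.0001,-0.012,0],[-0.0014,0,-0.0034],1],
  ],
)

```text
t: 20.55
ee_pos: [374.0, 62.3, 185.0]
orientation: [0.111, 2.741, -0.027]
ft_force: [-0.1, 0.2, -2.1]
width: 9.5
```

```bash
python3 - <<'E'
from jp import *
st()
s=planq(*barpose([415,-44,195],-4.7),1,n=9)
E
```

```text
t 20.55 p [374.   62.3 185. ] q [ 0.23 -0.02  2.41 -0.33  0.4  -0.98] psi -5.1 pitch 67.1 roll -0.2 F [-0.1  0.2 -2.1] w 9.5
need 5.1 n 9 qend [-0.17 -0.04  2.42  0.09  0.36 -1.74]
[[[-0.001,-0.0114,0.0004],[-0.0003,-0.0003,0.0002],1],[[-0.0009,-0.0114,0.0003],[-0.0003,-0.0003,0.0002],1],[[-0.001,-0.0114,0.0004],[-0.0003,-0.0003,0.0002],1],[[-0.001,-0.0114,0.0003],[-0.0003,-0.0003,0.0002],1],[[-0.0009,-0.0114,0.0004],[-0.0003,-0.0003,0.0002],1],[[-0.001,-0.0114,0.0003],[-0.0003,-0.0003,0.0002],1],[[-0.001,-0.0114,0.0004],[-0.0003,-0.0003,0.0002],1],[[-0.0009,-0.0114,0.0003],[-0.0003,-0.0003,0.0002],1],[[-0.001,-0.0114,0.0004],[-0.0003,-0.0003,0.0002],1]]
```

>>> carry_out(
  rows=[
    [[-0.001,-0.0114,0.0004],[-0.0003,-0.0003,0.0002],1],
    [[-0.001,-0.0114,0.0004],[-0.0003,-0.0003,0.0002],1],
    [[-0.001,-0.0114,0.0004],[-0.0003,-0.0003,0.0002],1],
    [[-0.001,-0.0114,0.0004],[-0.0003,-0.0003,0.0002],1],
    [[-0.001,-0.0114,0.0004],[-0.0003,-0.0003,0.0002],1],
    [[-0.001,-0.0114,0.0004],[-0.0003,-0.0003,0.0002],1],
    [[-0.001,-0.0114,0.0004],[-0.0003,-0.0003,0.0002],1],
    [[-0.001,-0.0114,0.0004],[-0.0003,-0.0003,0.0002],1],
    [[-0.001,-0.0114,0.0004],[-0.0003,-0.0003,0.0002],1],
    [[0,0,0],[0,0,0],1],
  ],
)

```text
t: 21.38
ee_pos: [375.5, -41.2, 185.5]
orientation: [0.116, 2.737, -0.023]
ft_force: [-0.1, -0.2, -2.5]
width: 9.7
```

```bash
python3 - <<'E'
from ov import *
st()
o,_=save('wrist','w22'); save('scene','s22'); save('top','t22')
crop('w22',0,0,512,384,'w22.png'); crop('s22',190,90,330,230,'s22.png'); crop('t22',190,130,340,240,'t22.png')
E
```

```text
t 21.38 p [375.5 -41.2 185.5] q [-0.168 -0.039  2.42   0.094  0.361 -1.736] psi -4.7 pitch 67.0 roll 0.0 F [-0.1 -0.2 -2.5] w 9.7
scale 1.5625
scale 4.285714285714286
scale 5.333333333333333
```

```bash
python3 - <<'E'
from jp import *
f=lambda x,y:(190+x/5.3333,130+y/5.3333)
T=lambda x,y,z: onz('top',*f(x,y),z).round(1)
print('rim corners',T(387,334,135),T(560,350,135))
print('bar top end',T(478,350,200))
print('lip',T(413,248,163),'shank',T(346,243,185), T(346,243,160))
print('neck',T(353,205,280),T(398,210,280))
# predicted from robot frame: bar mid 
o=readout.get_obs(); Rw=R.from_rotvec(o['orientation'])
mid=loc(o['ee_pos'],-4.7,[L,0,9.3]); print('bar mid robot',mid, 'rim corners robot',loc(mid,-4.7,[85,45,-60]),loc(mid,-4.7,[85,-45,-60]),'bar end',loc(mid,-4.7,[83,0,5]))
E
```

```text
rim corners [499.5  -7.5 135. ] [492.2 -94.9 135. ]
bar top end [485.4 -51.2 200. ]
lip [539.6 -20.1 163. ] shank [538.6  12.7 185. ] [542.3  13.3 160. ]
neck [542.    7.6 280. ] [539.9 -12.5 280. ]
bar mid robot [415.63 -43.19 194.76] rim corners robot [504.03  -5.31 134.76] [496.65 -95.   134.76] bar end [498.35 -49.99 199.76]
```

```bash
python3 - <<'E'
from ov import *
o=readout.get_obs(); ims=[]
for t in (0,-3,-6):
    LL=place(lines(),[540,-4,285],-4.7,t,piv=0)
    a=draw('s22','scene',o,LL,225,150,265,205,'x.png'); ims.append(cv2.resize(a,(380,int(380*55/40))))
cv2.imwrite('pics/ov5.png',np.hstack(ims)[:,:1140]); 
im=cv2.imread('pics/ov5.png'); cv2.imwrite('pics/ov5.png',cv2.resize(im,None,fx=.7,fy=.7)); crop('s22',225,150,265,205,'s22b.png')
E
```

```text
scale 10.909090909090908
```

```bash
python3 - <<'E'
from jp import *
cu=[542,-4.5,144]
s=planq(*barpose(loc(cu,-4.7,[-70,-42,35]),-4.7),1,n=5)
s=planq(*barpose(loc(cu,-4.7,[0,-40,30]),-4.7),1,n=6,start=s)
E
```

```text
need 2.0 n 5 qend [-0.13  0.09  2.34  0.06  0.31 -1.67]
[[[-0.0085,0.0014,0.007],[0.0001,0.0001,-0.0003],1],[[-0.0085,0.0014,0.0071],[0.0001,0.0001,-0.0003],1],[[-0.0084,0.0014,0.007],[0.0001,0.0001,-0.0003],1],[[-0.0085,0.0014,0.007],[0.0001,0.0001,-0.0003],1],[[-0.0085,0.0013,0.007],[0.0001,0.0001,-0.0003],1]]
need 2.0 n 6 qend [-0.11  0.21  2.21  0.04  0.33 -1.64]
[[[-0.0104,0.0003,0.0053],[0.0,0.0,0.0],1],[[-0.0104,0.0004,0.0054],[0.0,0.0,0.0],1],[[-0.0104,0.0003,0.0053],[0.0,0.0,0.0],1],[[-0.0105,0.0003,0.0053],[0.0,0.0,0.0],1],[[-0.0104,0.0004,0.0053],[0.0,0.0,0.0],1],[[-0.0104,0.0003,0.0054],[0.0,0.0,0.0],1]]
```

>>> carry_out(
  rows=[
    [[-0.0085,0.0014,0.007],[0,0,0],1],
    [[-0.0085,0.0014,0.007],[0,0,0],1],
    [[-0.0085,0.0014,0.007],[0,0,0],1],
    [[-0.0085,0.0014,0.007],[0,0,0],1],
    [[-0.0085,0.0014,0.007],[0,0,0],1],
    [[0,0,0],[0,0,0],1],
  ],
)

```text
t: 22.03
ee_pos: [431.0, -36.8, 170.2]
orientation: [0.111, 2.736, -0.022]
ft_force: [0.1, 0.0, -1.9]
width: 9.8
```

```bash
python3 - <<'E'
from jp import *
st()
cu=[542,-4.5,144]
s=planq(*barpose(loc(cu,-4.7,[0,-40,30]),-4.7),1,n=7)
save('scene','s23'); save('top','t23'); crop('s23',200,100,320,220,'s23.png'); crop('t23',190,130,340,240,'t23.png')
E
```

```text
t 22.03 p [431.  -36.8 170.2] q [-0.13  0.09  2.34  0.06  0.31 -1.67] psi -4.6 pitch 66.9 roll 0.0 F [ 0.1  0.  -1.9] w 9.8
need 2.0 n 7 qend [-0.11  0.21  2.21  0.04  0.33 -1.64]
[[[-0.0086,0.0002,0.0045],[0.0001,0.0003,0.0001],1],[[-0.0086,0.0001,0.0045],[0.0001,0.0003,0.0001],1],[[-0.0085,0.0002,0.0046],[0.0001,0.0003,0.0001],1],[[-0.0086,0.0002,0.0045],[0.0001,0.0003,0.0001],1],[[-0.0086,0.0002,0.0045],[0.0001,0.0003,0.0001],1],[[-0.0086,0.0001,0.0045],[0.0001,0.0003,0.0001],1],[[-0.0086,0.0002,0.0045],[0.0001,0.0003,0.0001],1]]
scale 5.0
scale 5.333333333333333
```

>>> carry_out(
  rows=[
    [[-0.0086,0.0002,0.0045],[0,0.0003,0],1],
    [[-0.0086,0.0002,0.0045],[0,0.0003,0],1],
    [[-0.0086,0.0002,0.0045],[0,0.0003,0],1],
    [[-0.0086,0.0002,0.0045],[0,0.0003,0],1],
    [[-0.0086,0.0002,0.0045],[0,0.0003,0],1],
    [[-0.0086,0.0002,0.0045],[0,0.0003,0],1],
    [[-0.0086,0.0002,0.0045],[0,0.0003,0],1],
    [[0,0,0],[0,0,0],1],
  ],
)

```text
t: 22.8
ee_pos: [499.2, -41.8, 165.2]
orientation: [0.113, 2.737, -0.022]
ft_force: [0.6, -0.8, -2.1]
width: 9.6
```

```bash
python3 - <<'E'
from jp import *
st()
save('scene','s24'); save('top','t24'); crop('s24',210,130,290,210,'s24.png'); crop('t24',190,110,340,220,'t24.png'); save('wrist','w24'); crop('w24',0,0,512,384,'w24.png')
E
```

```text
t 22.8 p [499.2 -41.8 165.2] q [-0.12  0.2   2.21  0.04  0.33 -1.64] psi -4.6 pitch 66.9 roll 0.0 F [ 0.6 -0.8 -2.1] w 9.6
scale 7.5
scale 5.333333333333333
scale 1.5625
```

```bash
python3 - <<'E'
from jp import *
f=lambda x,y:(190+x/5.3333,110+y/5.3333)
T=lambda x,y,z: onz('top',*f(x,y),z)
e=T(480,192,179.5); print('bar end',e.round(1),'mid',loc(e,-4.7,[-83,0,-5]).round(1))
a,b=T(391,210,114.5),T(566,226,114.5); print('rim',a.round(1),b.round(1),'mid',loc((a+b)/2,-4.7,[-85,0,0]).round(1),np.degrees(np.arctan2((b-a)[0],-(b-a)[1])))
ra=(T(250,281,280)+T(250,325,280))/2; rb=(T(550,310,280)+T(550,350,280))/2; print('rail axis',ra.round(1),rb.round(1))
print('rail x at y=-4', (ra+(rb-ra)*((-4-ra[1])/(rb[1]-ra[1]))).round(1))
print('neck', T(353,310,280).round(1),T(400,315,280).round(1))
o=readout.get_obs(); print('robot bar mid',loc(o['ee_pos'],-4.6,[L,0,9.3]).round(1))
E
```

```text
bar end [618.3 -52.3 179.5] mid [535.6 -45.5 174.5]
rim [622.5  -8.3 114.5] [614.6 -99.3 114.5] mid [533.8 -46.8 114.5] -4.957136804085211
rail axis [545.6  53.7 280. ] [534.4 -80.1 280. ]
rail x at y=-4 [540.8  -4.  280. ]
neck [542.8   7.6 280. ] [540.7 -13.3 280. ]
robot bar mid [536.4 -44.7 173.8]
```

```bash
python3 - <<'E'
from jp import *
o=readout.get_obs()
s=planq(loc(o['ee_pos'],-4.7,[5,22,0]),Rt(-4.7,67)@F,1,n=4)
s=planq(loc(s[0],-4.7,[0,20,0]),Rt(-4.7,67)@F,1,n=5,start=s)
E
```

```text
need 1.0 n 4 qend [-0.06  0.21  2.2  -0.03  0.33 -1.52]
[[[-0.0011,0.0055,0.0005],[0.0001,-0.0004,-0.0002],1],[[-0.0012,0.0055,0.0005],[0.0001,-0.0004,-0.0002],1],[[-0.0011,0.0055,0.0005],[0.0001,-0.0004,-0.0002],1],[[-0.0012,0.0055,0.0005],[0.0001,-0.0004,-0.0002],1]]
need 1.0 n 5 qend [-0.01  0.21  2.2  -0.09  0.33 -1.41]
[[[-0.0,0.004,0.0],[0.0,0.0,0.0],1],[[0.0,0.004,-0.0],[0.0,0.0,0.0],1],[[0.0,0.004,-0.0],[0.0,0.0,0.0],1],[[0.0,0.004,-0.0],[0.0,0.0,0.0],1],[[0.0,0.004,-0.0],[0.0,0.0,0.0],1]]
```

>>> carry_out(
  rows=[
    [[-0.0012,0.0055,0.0005],[0,0,0],1],
    [[-0.0012,0.0055,0.0005],[0,0,0],1],
    [[-0.0012,0.0055,0.0005],[0,0,0],1],
    [[-0.0012,0.0055,0.0005],[0,0,0],1],
    [[0,0,0],[0,0,0],1],
  ],
)

```text
t: 23.37
ee_pos: [503.3, -19.5, 164.9]
orientation: [0.112, 2.739, -0.022]
ft_force: [0.1, -0.0, -2.5]
width: 9.6
```

```bash
python3 - <<'E'
from jp import *
st()
save('scene','s25'); save('top','t25'); crop('s25',210,140,270,200,'s25.png'); crop('t25',230,140,300,190,'t25.png')
E
```

```text
t 23.37 p [503.3 -19.5 164.9] q [-0.06  0.21  2.2  -0.03  0.33 -1.52] psi -4.6 pitch 67.0 roll 0.0 F [ 0.1 -0.  -2.5] w 9.6
scale 10.0
scale 11.428571428571429
```

>>> carry_out(
  rows=[
    [[0,0.003,0],[0,0,0],1],
    [[0,0.003,0],[0,0,0],1],
    [[0,0.003,0],[0,0,0],1],
    [[0,0,0],[0,0,0],1],
  ],
)

```text
t: 23.8
ee_pos: [504.5, -10.8, 164.9]
orientation: [0.113, 2.739, -0.022]
ft_force: [0.3, -0.3, -2.7]
width: 9.7
```

```bash
python3 - <<'E'
from jp import *
st()
save('scene','s26'); crop('s26',210,140,270,200,'s26.png'); save('top','t26'); crop('t26',230,140,300,190,'t26.png')
E
```

```text
t 23.8 p [504.5 -10.8 164.9] q [-0.03  0.21  2.2  -0.06  0.33 -1.47] psi -4.6 pitch 67.0 roll 0.0 F [ 0.3 -0.3 -2.7] w 9.7
scale 10.0
scale 11.428571428571429
```

>>> carry_out(
  rows=[
    [[0,0.003,0],[0,0,0],1],
    [[0,0.003,0],[0,0,0],1],
    [[0,0.003,0],[0,0,0],1],
    [[0,0.002,0],[0,0,0],1],
    [[0,0,0],[0,0,0],1],
  ],
)

```text
t: 24.32
ee_pos: [505.4, 0.3, 164.9]
orientation: [0.113, 2.739, -0.022]
ft_force: [0.4, 0.2, -1.3]
width: 9.8
```

```bash
python3 - <<'E'
from jp import *
st()
save('scene','s27'); crop('s27',210,140,270,200,'s27.png'); save('top','t27'); crop('t27',230,140,300,190,'t27.png')
f=lambda x,y:(230+x/11.43,140+y/11.43)
E
```

```text
t 24.32 p [505.4   0.3 164.9] q [-0.01  0.21  2.2  -0.09  0.33 -1.42] psi -4.6 pitch 67.0 roll 0.0 F [ 0.4  0.2 -1.3] w 9.8
scale 10.0
scale 11.428571428571429
```

```bash
python3 - <<'E'
from jp import *
f=lambda x,y:(230+x/11.43,140+y/11.43)
T=lambda x,y,z: onz('top',*f(x,y),z)
e=T(393,32,179.3); print('bar end',e.round(1),'mid',loc(e,-4.7,[-83,0,-5]).round(1))
a,b=T(216,70,114.3),T(578,106,114.3); print('rim mid',loc((a+b)/2,-4.7,[-85,0,0]).round(1))
n1=(T(290,275,280)+T(290,375,280))/2;n2=(T(405,300,280)+T(405,400,280))/2; print('rail',n1.round(1),n2.round(1))
print('lip',T(412,418,163).round(1),'shank',T(287,408,180).round(1))
E
```

```text
bar end [626.7 -11.2 179.3] mid [544.   -4.4 174.3]
rim mid [542.6  -5.2 114.3]
rail [542.    9.6 280. ] [536.9 -14.4 280. ]
lip [539.4 -16.4 163. ] shank [539.   12.2 180. ]
```

>>> carry_out(
  rows=[
    [[0,0.0025,0],[0,0,0],1],
    [[0.0012,0,0.0028],[0,0,0],1],
    [[0.0012,0,0.0028],[0,0,0],1],
    [[0.0012,0,0.0028],[0,0,0],1],
    [[0.0012,0,0.0028],[0,0,0],1],
    [[0.0012,0,0.0028],[0,0,0],1],
    [[0,0,0],[0,0,0],1],
  ],
)

```text
t: 25.0
ee_pos: [505.0, 2.3, 148.8]
orientation: [0.114, 2.74, -0.022]
ft_force: [0.2, -0.2, -2.1]
width: 10.0
```

```bash
python3 - <<'E'
from jp import *
st()
save('scene','s28'); crop('s28',210,140,270,200,'s28.png'); save('top','t28'); crop('t28',230,140,300,190,'t28.png')
E
```

```text
t 25.0 p [505.    2.3 148.8] q [ 0.    0.25  2.21 -0.11  0.29 -1.39] psi -4.6 pitch 67.1 roll 0.0 F [ 0.2 -0.2 -2.1] w 10.0
scale 10.0
scale 11.428571428571429
```

>>> carry_out(
  rows=[
    [[0.0008,0,0.0018],[0,0,0],1],
    [[0.0008,0,0.0018],[0,0,0],1],
    [[0.0008,0,0.0018],[0,0,0],1],
    [[0,0,0],[0,0,0],1],
  ],
)

```text
t: 25.43
ee_pos: [505.2, 2.4, 143.4]
orientation: [0.113, 2.739, -0.022]
ft_force: [0.1, -0.6, -1.8]
width: 9.8
```

```bash
python3 -c "
from jp import *
st()"
```

```text
t 25.43 p [505.2   2.4 143.4] q [ 0.    0.26  2.21 -0.12  0.27 -1.38] psi -4.6 pitch 67.1 roll 0.0 F [ 0.1 -0.6 -1.8] w 9.8
```

>>> carry_out(
  rows=[
    [[0.0008,0,0.0018],[0,0,0],1],
    [[0.0008,0,0.0018],[0,0,0],1],
    [[0,0,0],[0,0,0],1],
  ],
)

```text
t: 25.68
ee_pos: [505.5, 2.4, 139.7]
orientation: [0.113, 2.738, -0.022]
ft_force: [-0.6, 0.3, -0.6]
width: 10.0
```

```bash
python3 -c "
from jp import *
st()
save('scene','s29'); crop('s29',210,140,270,200,'s29.png'); save('top','t29'); crop('t29',230,140,300,190,'t29.png')"
```

```text
t 25.68 p [505.5   2.4 139.7] q [ 0.    0.27  2.21 -0.12  0.26 -1.38] psi -4.6 pitch 67.0 roll 0.1 F [-0.6  0.3 -0.6] w 10.0
scale 10.0
scale 11.428571428571429
```

>>> carry_out(
  rows=[
    [[0.0004,0,0.0009],[0,0,0],1],
    [[0.0004,0,0.0009],[0,0,0],1],
    [[0,0,0],[0,0,0],1],
  ],
)

```text
t: 26.03
ee_pos: [505.5, 2.4, 138.0]
orientation: [0.113, 2.738, -0.022]
ft_force: [-0.1, 0.2, 0.2]
width: 9.7
```

```bash
python3 -c "
from jp import *
st()"
```

```text
t 26.03 p [505.5   2.4 138. ] q [ 0.    0.27  2.21 -0.12  0.26 -1.37] psi -4.6 pitch 67.0 roll 0.1 F [-0.1  0.2  0.2] w 9.7
```

>>> carry_out(
  rows=[
    [[0.0004,0,0.0009],[0,0,0],1],
    [[0,0,0],[0,0,0],1],
    [[0,0,0],[0,0,0],1],
  ],
)

```text
t: 26.28
ee_pos: [505.5, 2.4, 137.0]
orientation: [0.113, 2.738, -0.022]
ft_force: [-0.1, -0.0, 1.9]
width: 9.9
```

```bash
python3 -c "
from jp import *
st()
save('scene','s30'); crop('s30',200,130,280,210,'s30.png')"
```

```text
t 26.28 p [505.5   2.4 137. ] q [ 0.    0.27  2.22 -0.13  0.25 -1.37] psi -4.6 pitch 67.0 roll 0.0 F [-0.1 -0.   1.9] w 9.9
scale 7.5
```

>>> carry_out(
  rows=[
    [[0,0,0],[0,0,0],0.92],
    [[0,0,0],[0,0,0],0.85],
    [[0,0,0],[0,0,0],0.8],
    [[0,0,0],[0,0,0],0.7],
    [[0,0,0],[0,0,0],0.65],
    [[0,0,0],[0,0,0],0.65],
  ],
)

```text
t: 26.83
ee_pos: [505.3, 2.4, 136.8]
orientation: [0.113, 2.739, -0.022]
ft_force: [0.4, -0.0, 0.2]
width: 30.4
```

```bash
python3 -c "
from jp import *
st()
save('scene','s31'); crop('s31',180,130,300,230,'s31.png'); save('wrist','w31'); crop('w31',150,80,370,300,'w31.png')
o=readout.get_obs()
s=planq(o['ee_pos']+R.from_rotvec(o['orientation']).apply([0,0,-60]),R.from_rotvec(o['orientation']).as_matrix(),.65,n=6)
s=planq(loc(s[0],-4.7,[-60,0,60]),s[1],.65,start=s,n=5)
"
```

```text
t 26.83 p [505.3   2.4 136.8] q [ 0.    0.27  2.22 -0.13  0.25 -1.37] psi -4.6 pitch 67.0 roll 0.0 F [ 0.4 -0.   0.2] w 30.4
scale 6.0
scale 2.727272727272727
need 2.0 n 6 qend [ 0.01  0.12  2.22 -0.09  0.4  -1.41]
[[[-0.0,0.0,-0.01],[-0.0,0.0,-0.0],0.65],[[0.0,-0.0,-0.01],[-0.0,0.0,-0.0],0.65],[[0.0,-0.0,-0.01],[-0.0,0.0,-0.0],0.65],[[0.0,-0.0,-0.01],[-0.0,0.0,-0.0],0.65],[[0.0,-0.0,-0.01],[-0.0,0.0,-0.0],0.65],[[0.0,-0.0,-0.01],[-0.0,0.0,-0.0],0.65]]
need 3.0 n 5 qend [ 0.02 -0.1   2.26 -0.07  0.58 -1.41]
[[[0.0064,0.0,-0.0157],[0.0,0.0,0.0],0.65],[[0.0063,0.0,-0.0158],[0.0,0.0,0.0],0.65],[[0.0064,0.0,-0.0157],[0.0,0.0,0.0],0.65],[[0.0064,0.0,-0.0157],[0.0,0.0,0.0],0.65],[[0.0063,0.0,-0.0158],[0.0,0.0,0.0],0.65]]
```

>>> carry_out(
  rows=[
    [[0,0,-0.008],[0,0,0],0.65],
    [[0,0,-0.01],[0,0,0],0.65],
    [[0,0,-0.01],[0,0,0],0.65],
    [[0,0,-0.01],[0,0,0],0.65],
    [[0,0,-0.011],[0,0,0],0.65],
    [[0,0,-0.011],[0,0,0],0.65],
    [[0.0064,0,-0.0157],[0,0,0],0.65],
    [[0.0064,0,-0.0157],[0,0,0],0.65],
    [[0.0064,0,-0.0157],[0,0,0],0.65],
    [[0.0064,0,-0.0157],[0,0,0],0.65],
    [[0.0064,0,-0.0157],[0,0,0],0.65],
    [[0,0,0],[0,0,0],0.65],
  ],
)

```text
t: 27.93
ee_pos: [421.2, 9.4, 253.9]
orientation: [0.113, 2.736, -0.021]
ft_force: [0.9, 0.1, -0.5]
width: 30.5
```

```bash
python3 -c "
from jp import *
st()
save('scene','s32'); crop('s32',180,110,300,230,'s32.png'); save('top','t32'); crop('t32',200,110,340,215,'t32.png'); save('wrist','w32'); crop('w32',0,0,512,384,'w32.png')
"
```

```text
t 27.93 p [421.2   9.4 253.9] q [ 0.02 -0.11  2.27 -0.07  0.58 -1.41] psi -4.5 pitch 66.9 roll 0.1 F [ 0.9  0.1 -0.5] w 30.5
scale 5.0
scale 5.714285714285714
scale 1.5625
```

>>> carry_out(
  rows=[
    [[0,0,-0.02],[0,0,0],0.6],
    [[0,0,-0.02],[0,0,0],0.6],
    [[0,0,0],[0,0,0],0.6],
    [[0,0,0],[0,0,0],0.6],
    [[0,0,0],[0,0,0],0.6],
    [[0,0,0],[0,0,0],0.6],
    [[0,0,0],[0,0,0],0.6],
    [[0,0,0],[0,0,0],0.6],
    [[0,0,0],[0,0,0],0.6],
    [[0,0,0],[0,0,0],0.6],
    [[0,0,0],[0,0,0],0.6],
    [[0,0,0],[0,0,0],0.6],
  ],
)

```text
t: 29.08
ee_pos: [406.5, 10.4, 288.7]
orientation: [0.113, 2.739, -0.022]
ft_force: [0.3, -0.5, -0.5]
width: 35.2
```

```bash
python3 - <<'E'
import cv2
from workcell import imaging
for c in("scene","top","wrist"):
    cv2.imwrite(f"pics/fa_{c}.png",imaging.get_image(c)[:,:,::-1])
E
```

>>> carry_out(
  rows=[
    [[0,0,0],[0,0,0],0.6],
    [[0,0,0],[0,0,0],0.6],
    [[0,0,0],[0,0,0],0.6],
    [[0,0,0],[0,0,0],0.6],
    [[0,0,0],[0,0,0],0.6],
    [[0,0,0],[0,0,0],0.6],
    [[0,0,0],[0,0,0],0.6],
    [[0,0,0],[0,0,0],0.6],
    [[0,0,0],[0,0,0],0.6],
    [[0,0,0],[0,0,0],0.6],
    [[0,0,0],[0,0,0],0.6],
    [[0,0,0],[0,0,0],0.6],
  ],
)

```text
t: 30.23
ee_pos: [406.5, 10.5, 288.8]
orientation: [0.113, 2.739, -0.022]
ft_force: [-0.2, -0.2, -0.8]
width: 35.3
```

```bash
python3 - <<'E'
import cv2,numpy as np
from workcell import imaging
for c in("scene","top","wrist"):
    b=imaging.get_image(c)[:,:,::-1]
    cv2.imwrite(f"pics/fb_{c}.png",b)
    a=cv2.imread(f"pics/fa_{c}.png")
    d=np.abs(a.astype(int)-b).max(2); ys,xs=np.where(d>25)
    print(c,d.max(),len(ys),(xs.min(),xs.max(),ys.min(),ys.max()) if len(ys) else None)
s=cv2.imread("pics/fb_scene.png");w=cv2.imread("pics/fb_wrist.png")
cv2.imwrite("pics/fb_s2.png",cv2.resize(s,None,fx=1.5,fy=1.5,interpolation=cv2.INTER_CUBIC))
E
```

```text
scene 25 0 None
top 25 0 None
wrist 25 0 None
```

View pics/fb_s2.png

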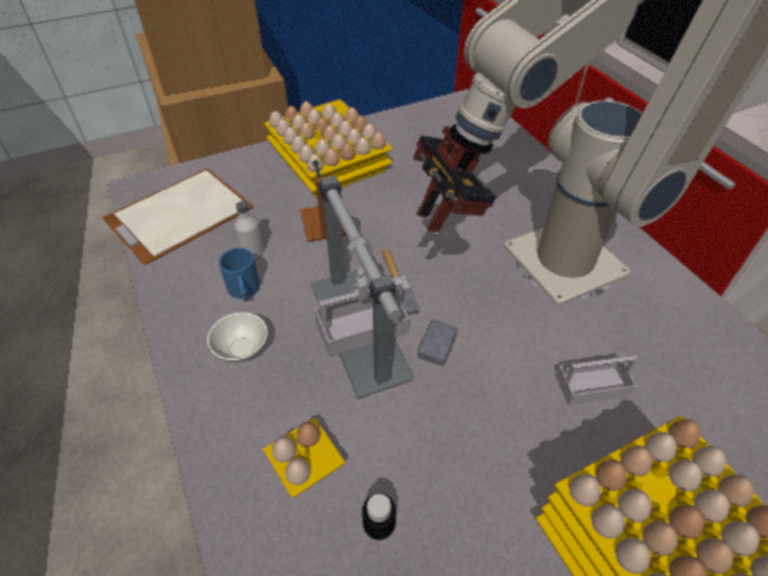

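View pics/fb_wrist.png

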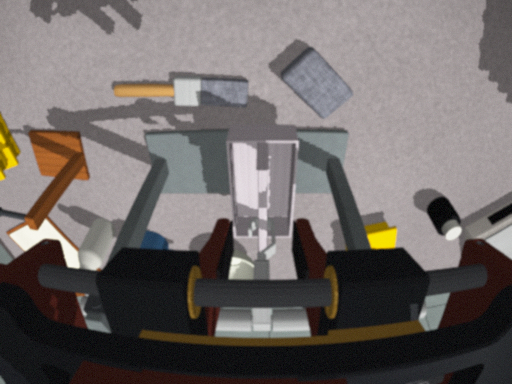

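View pics/fb_top.png

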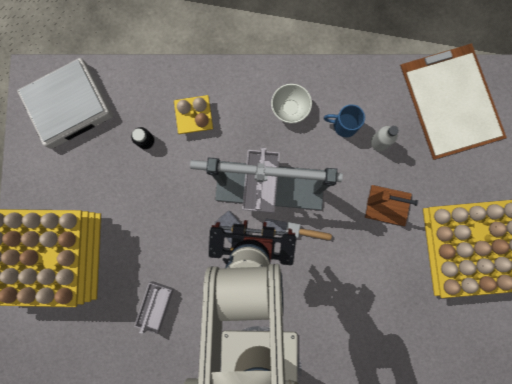

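```bash
python3 - <<'E'
import cv2
t=cv2.imread("pics/fb_top.png")[140:220,225:305];s=cv2.imread("pics/fb_scene.png")[170:250,195:295]
w=cv2.imread("pics/fb_wrist.png")[115:275,200:320]
cv2.imwrite("pics/fc_t.png",cv2.resize(t,None,fx=7,fy=7,interpolation=cv2.INTER_CUBIC))
cv2.imwrite("pics/fc_s.png",cv2.resize(s,None,fx=7,fy=7,interpolation=cv2.INTER_CUBIC))
E
cat h.py | head -60; sed -n 1,60p ov.py
```

```text
import numpy as np, cv2
from workcell import readout, imaging
from scipy.spatial.transform import Rotation as R
def save(name,fn):
    o=readout.get_obs(); im=imaging.get_image(name); cv2.imwrite('pics/'+fn+'_raw.png',im[:,:,::-1]); return o,im
def crop(fn,x0,y0,x1,y1,out,w=800):
    im=cv2.imread('pics/'+fn+'_raw.png')[y0:y1,x0:x1]; s=min(w/im.shape[1],600/im.shape[0])
    cv2.imwrite('pics/'+out,cv2.resize(im,None,fx=s,fy=s,interpolation=cv2.INTER_CUBIC)); print('scale',s)
def ray(cam,u,v):
    p=imaging.camera_params(cam); Rm=R.from_rotvec(p['rvec']).as_matrix()
    d=np.array([(u-p['cx'])/p['fx'],(v-p['cy'])/p['fy'],1]); C=-Rm.T@np.array(p['tvec']); return C,Rm.T@d
def onz(cam,u,v,z):
    C,d=ray(cam,u,v); return C+d*(z-C[2])/d[2]
def proj(cam,X):
    p=imaging.camera_params(cam); q,_=cv2.projectPoints(np.atleast_2d(np.array(X,float)),np.array(p['rvec'],float),np.array(p['tvec'],float),np.array([[p['fx'],0,p['cx']],[0,p['fy'],p['cy']],[0,0,1]]),None); return q[:,0]
def Rt(psi,pitch):
    c,s=np.cos(np.radians(psi)),np.sin(np.radians(psi)); cp,sp=np.cos(np.radians(pitch)),np.sin(n
[... 3338 characters left out ...]
nspace(0,np.pi,9)]+[(x,-16,-123)])
    return [np.array(l,float) for l in L]
def place(L,c,yaw,tilt,piv=-112):
    Rm=R.from_euler('z',yaw,degrees=True)*R.from_euler('y',tilt,degrees=True)
    return [np.array(c)+R.from_euler('z',yaw,degrees=True).apply([0,0,piv])+Rm.apply(l-[0,0,piv]) for l in L]
def draw(raw,cam,o,LL,x0,y0,x1,y1,out,col=(0,255,0)):
    im=cv2.imread('pics/'+raw+'_raw.png')[y0:y1,x0:x1]; s=min(800/im.shape[1],600/im.shape[0]); im=cv2.resize(im,None,fx=s,fy=s,interpolation=cv2.INTER_CUBIC)
    for l in LL:
        p=wproj(o,l) if cam=='wrist' else proj(cam,l); p=((p-[x0,y0]+0.0)*s).astype(np.int32); cv2.polylines(im,[p],False,col,1)
    cv2.imwrite('pics/'+out,im); return im
```

View pics/fc_t.png

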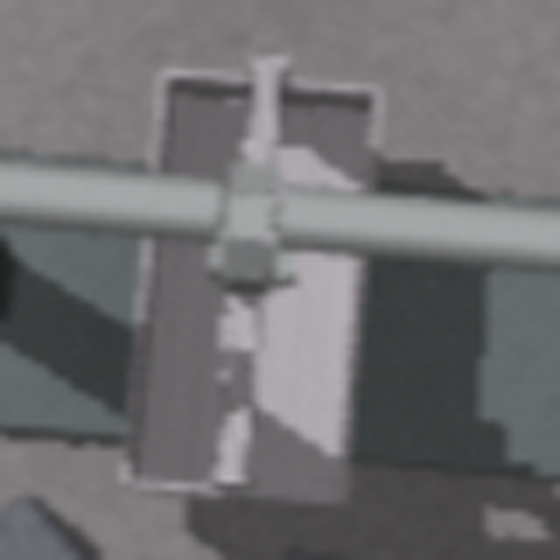

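View pics/fc_s.png

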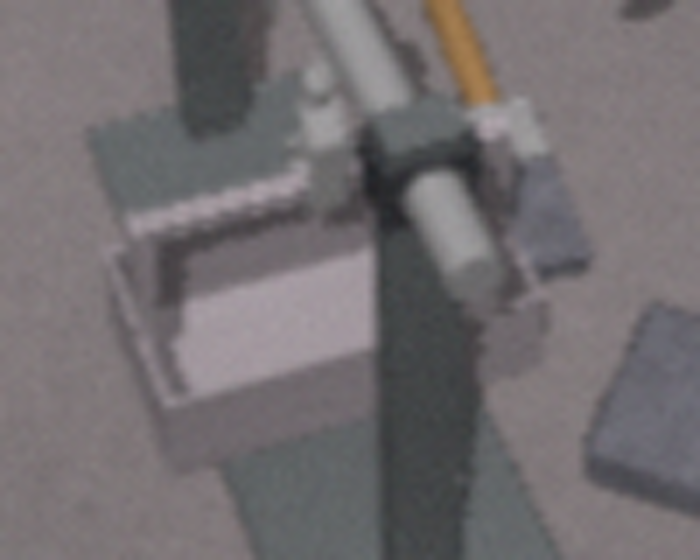

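```bash
cat > fit.py <<'E'
from h import *
T=np.array([(160,75),(380,88),(130,483),(345,500),(268,62),(232,480)])/7+[225,140]
S=np.array([(170,405),(110,255),(180,468),(130,218)])/7+[195,170]
g=[onz('top',*p,110) for p in T[:4]]
print(np.round(g,0))
# signs from geometry
c=np.mean(g,0)
tx=[(1 if a[0]>c[0] else -1) for a in g]; ty=[(1 if a[1]>c[1] else -1) for a in g]
print(tx,ty)
MT=np.array([(85*a,45*b,50) for a,b in zip(tx,ty)]+[(85,0,115),(-83,0,115)],float)
sg=[(0,0)]
best=None
for a in(1,):
  for b in(1,-1):
    MS=np.array([(85,45*b,50),(85,-45*b,50),(85,45*b,0),(83,0,115)],float)
    def res(v,full=False):
        R1=R.from_rotvec([0,0,v[3]])*R.from_euler('xy',[v[4],v[5]])
        pt=R1.apply(MT)+v[:3]; ps=R1.apply(MS)+v[:3]
        # dx shift between cameras small prior
        return np.r_[(proj('top',pt)-T).ravel(),(proj('scene',ps+np.r_[v[6:8],0])-S).ravel(),v[6:8]/3]
    r=least_squares(res,[540,0,60,-.08,0,0,0,0])
    print(b,r.cost,r.x[:3].round(1),np.degrees(r.x[3:6]).round(1),r.x[6:].round(1)); print(r.fun.round(1))
    J=r.jac; print('sd(0.7px)',np.degrees(.7*np.sqrt(np.diag(np.linalg.inv(J.T@J)))[3:6]).round(1))
E
python3 fit.py
```

```text
[[619.  35. 110.]
 [615. -53. 110.]
 [456.  44. 110.]
 [451. -40. 110.]]
[1, 1, -1, -1] [1, -1, 1, -1]
1 4.804228330112527 [538.9  -2.7  35.1] [-4.1  0.4 -1.5] [-1.2 -1.4]
[-0.1 -0.6  0.1  0.  -0.8  0.7  0.4  0.9  0.4 -1.7  0.4  0.8  0.2 -0.1
 -0.5 -0.9 -0.4  1.   0.5  0.7 -0.4 -0.5]
sd(0.7px) [0.5 1.1 1. ]
-1 455.03189849379066 [542.1  43.   43.1] [-4.5 40.  -0.5] [-3.4 -2.9]
[ -1.4  -2.6  -8.5   1.5  -2.8  -0.2  -8.6   0.7  10.6   0.1  10.4   1.5
  -5.4 -10.3   8.8  16.6  -2.8  -4.   -1.8  -2.1  -1.1  -1. ]
sd(0.7px) [0.5 1.  0.9]
```

```bash
python3 -c "
from workcell import close_job; print(close_job())"
```

```text
the job is handed in; nothing more can be done
None
```

The S-hook is hanging in the neck of the weigh rail, and the large caddy hangs by the middle of its bar in the hook's lower curl. The job was handed in at about t ≈ 30 s with the gripper backed off and touching nothing. Measured force on the tool stayed around 3–5 N while the hook and caddy were set down, well under the 20 N limit.

**At rest:** pictures from all three cameras, taken about 1 s apart, showed no change beyond image noise.

**Level and placement:** a fit over the top and scene cameras gave:
- tilts of 0.4° and −1.5°, each good to about ±1°;
- the caddy's middle within about 2 mm of the neck's middle;
- the caddy's underside at 35 mm, against about 37 mm expected for a hook fully dropped in.

**Other things on the table:** none looked moved.

**Disagreements:** the top and wrist cameras differed by about 3–5 mm in x. Right after release, one wrist-camera fit suggested the hook was tilted about 5°, while the scene overlay said 0–2°. The final fit agrees with the smaller figure.

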